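# Fill, tamp and latch the counterweight box

### The job

The tool arm needs its counterweight box: lay the loose ballast slugs from the bench into the box, one to a cell on top of the two already there, and press them down with the hand tamper until all the slugs lie level below the rim. Then stand the tamper upright back on the bench, close the lid fully, and turn the turnbutton across its edge so that the lid is held.

Things in the scene. Friction and masses are not known exactly. Their poses are not given: they have to be found in the camera images.
- ballast_box: counterweight box, painted steel, fixed, open on top, 120 (its x) x 226 (its y) x 43 mm high; origin under its centre, +x away from the robot, to the hinged side. Walls 4 mm, rubber floor 5 mm above the origin. Two ribs (8 mm wide, 12 mm high, at y = -37 and +37 mm) make three cells. In a cell slugs lie side by side along x, long sides along y; three fill it
- cell_1 (a point): centre of the floor of the cell at the box's -y end, 5 mm above the box origin
- cell_2 (a point): centre of the floor of the middle cell
- cell_3 (a point): centre of the floor of the cell at the box's +y end
- box_lid (a joint): lid hinge, rad: 0 shut, 2.2 to 2.3 as it stands open, leaning back past upright; stiff, stays where it is left (3 to 5 N at the free edge moves it). The lid is a 4 mm plate, 120 mm from hinge to free edge and 226 mm wide, and cannot shut while a slug stands above the rim
- lid_hinge (a point): middle of the lid's hinge line, on the box's far rim, 43 mm above the box origin; the line runs along the box's y
- lid_edge (a point): middle of the lid's free edge; moves with the lid
- turnbutton (a joint): turnbutton on the boss at the middle of the box's near side, rad: 0 to about 0.25 as found (bar along the near wall, clear of the lid), 1.57 bar square across the lid's edge, at its stop; grows anticlockwise seen from above; light, stays where left. To be turned once the lid is shut
- turnbutton_grip (a point): on the turnbutton's vertical axis, half-way up its upright fin (10 mm thick, 44 mm long, 24 mm high, top 11 mm above this point; long way along the point's y). Below the fin is the bar, 16 x 56 x 6 mm, top 12 mm under this point; shut lid top lies 19 mm under this point
- tamper_grip (a point): hand tamper, standing upright: steel shoe 80 (its x) x 50 (its y) x 12 mm below a square wooden grip 26 x 26 mm; 89 mm high over all (grip 12 to 89 mm), about 0.4 kg. This point lies on the grip's axis 65 mm above the shoe's underside (24 mm under its top)
- loose_slug_1_mid (a point): centre of a ballast slug that lies on the bench (may be absent): cast metal block 34 (its x) x 60 (its y) x 32 mm high, 8 mm chamfers along the four long edges, 4 mm round the ends (upright side flats 16 mm high), about 0.38 kg, slippery; flat on the bench its centre is 16 mm up
- loose_slug_2_mid (a point): centre of a ballast slug that lies on the bench (may be absent): cast metal block 34 (its x) x 60 (its y) x 32 mm high, 8 mm chamfers along the four long edges, 4 mm round the ends (upright side flats 16 mm high), about 0.38 kg, slippery; flat on the bench its centre is 16 mm up
- loose_slug_3_mid (a point): centre of a ballast slug that lies on the bench (may be absent): cast metal block 34 (its x) x 60 (its y) x 32 mm high, 8 mm chamfers along the four long edges, 4 mm round the ends (upright side flats 16 mm high), about 0.38 kg, slippery; flat on the bench its centre is 16 mm up
- front_slug_1_mid (a point): centre of the slug, same make, that lies in cell_1 on its near (-x) side; level, its centre is 21 mm above the box origin, top 6 mm below the rim. The gap between the two slugs of a cell is 18 to 26 mm, too narrow for a third, which rides 18 to 24 mm proud on their chamfers until it is pressed down between them (about 5 to 20 N) and pushes them apart
- back_slug_1_mid (a point): centre of the slug, same make, that lies in cell_1 on its far (+x) side; level, its centre is 21 mm above the box origin, top 6 mm below the rim. The gap between the two slugs of a cell is 18 to 26 mm, too narrow for a third, which rides 18 to 24 mm proud on their chamfers until it is pressed down between them (about 5 to 20 N) and pushes them apart
- front_slug_2_mid (a point): centre of the slug, same make, that lies in cell_2 on its near (-x) side; level, its centre is 21 mm above the box origin, top 6 mm below the rim. The gap between the two slugs of a cell is 18 to 26 mm, too narrow for a third, which rides 18 to 24 mm proud on their chamfers until it is pressed down between them (about 5 to 20 N) and pushes them apart
- back_slug_2_mid (a point): centre of the slug, same make, that lies in cell_2 on its far (+x) side; level, its centre is 21 mm above the box origin, top 6 mm below the rim. The gap between the two slugs of a cell is 18 to 26 mm, too narrow for a third, which rides 18 to 24 mm proud on their chamfers until it is pressed down between them (about 5 to 20 N) and pushes them apart
- front_slug_3_mid (a point): centre of the slug, same make, that lies in cell_3 on its near (-x) side; level, its centre is 21 mm above the box origin, top 6 mm below the rim. The gap between the two slugs of a cell is 18 to 26 mm, too narrow for a third, which rides 18 to 24 mm proud on their chamfers until it is pressed down between them (about 5 to 20 N) and pushes them apart
- back_slug_3_mid (a point): centre of the slug, same make, that lies in cell_3 on its far (+x) side; level, its centre is 21 mm above the box origin, top 6 mm below the rim. The gap between the two slugs of a cell is 18 to 26 mm, too narrow for a third, which rides 18 to 24 mm proud on their chamfers until it is pressed down between them (about 5 to 20 N) and pushes them apart
- grease_pot: bystander: grease pot with screw lid, 68 mm across, 46 mm high, to be left alone; origin under its centre
- dish: bystander: small steel dish of screws, 72 mm across, 17 mm high, at the right of the bench, to be left alone; origin under its centre

How it is judged:
On the way, in this order (a step that is already met when the one before it is completed fails the run):
1. every slug is in the box and level below the rim, with the tamper still pressing on the slugs (z of loose_slug_1_mid in the frame of ballast_box between 0.013 and 0.026 m and x of loose_slug_1_mid in the frame of ballast_box between -0.055 and 0.055 m and y of loose_slug_1_mid in the frame of ballast_box between -0.11 and 0.11 m and z of loose_slug_2_mid in the frame of ballast_box between 0.013 and 0.026 m and x of loose_slug_2_mid in the frame of ballast_box between -0.055 and 0.055 m and y of loose_slug_2_mid in the frame of ballast_box between -0.11 and 0.11 m and z of loose_slug_3_mid in the frame of ballast_box between 0.013 and 0.026 m and x of loose_slug_3_mid in the frame of ballast_box between -0.055 and 0.055 m and y of loose_slug_3_mid in the frame of ballast_box between -0.11 and 0.11 m and z of front_slug_1_mid in the frame of ballast_box between 0.013 and 0.026 m and x of front_slug_1_mid in the frame of ballast_box between -0.055 and 0.055 m and y of front_slug_1_mid in the frame of ballast_box between -0.11 and 0.11 m and z of back_slug_1_mid in the frame of ballast_box between 0.013 and 0.026 m and x of back_slug_1_mid in the frame of ballast_box between -0.055 and 0.055 m and y of back_slug_1_mid in the frame of ballast_box between -0.11 and 0.11 m and z of front_slug_2_mid in the frame of ballast_box between 0.013 and 0.026 m and x of front_slug_2_mid in the frame of ballast_box between -0.055 and 0.055 m and y of front_slug_2_mid in the frame of ballast_box between -0.11 and 0.11 m and z of back_slug_2_mid in the frame of ballast_box between 0.013 and 0.026 m and x of back_slug_2_mid in the frame of ballast_box between -0.055 and 0.055 m and y of back_slug_2_mid in the frame of ballast_box between -0.11 and 0.11 m and z of front_slug_3_mid in the frame of ballast_box between 0.013 and 0.026 m and x of front_slug_3_mid in the frame of ballast_box between -0.055 and 0.055 m and y of front_slug_3_mid in the frame of ballast_box between -0.11 and 0.11 m and z of back_slug_3_mid in the frame of ballast_box between 0.013 and 0.026 m and x of back_slug_3_mid in the frame of ballast_box between -0.055 and 0.055 m and y of back_slug_3_mid in the frame of ballast_box between -0.11 and 0.11 m and (contact force between tamper and loose_slug_1 above 2 N or contact force between tamper and loose_slug_2 above 2 N or contact force between tamper and loose_slug_3 above 2 N or contact force between tamper and front_slug_1 above 2 N or contact force between tamper and back_slug_1 above 2 N or contact force between tamper and front_slug_2 above 2 N or contact force between tamper and back_slug_2 above 2 N or contact force between tamper and front_slug_3 above 2 N or contact force between tamper and back_slug_3 above 2 N)), for 0.15 s.
2. the lid is shut over the level slugs (value of joint box_lid below 0.04 rad), for 0.2 s.
3. the turnbutton is turned across the lid's edge (value of joint box_lid below 0.04 rad and value of joint turnbutton above 1.25 rad), for 0.2 s.
At the end, for the whole second after the job is handed in: every slug present lies in the box with its centre less than 26 mm above the box origin (at most 5 mm higher than fully down), the lid is shut (under 0.04 rad), the turnbutton is turned more than 1.25 rad, and the tamper stands upright (within 0.1 rad), still, on the bench (all of step 3 and z of loose_slug_1_mid in the frame of ballast_box between 0.013 and 0.026 m and x of loose_slug_1_mid in the frame of ballast_box between -0.055 and 0.055 m and y of loose_slug_1_mid in the frame of ballast_box between -0.11 and 0.11 m and z of loose_slug_2_mid in the frame of ballast_box between 0.013 and 0.026 m and x of loose_slug_2_mid in the frame of ballast_box between -0.055 and 0.055 m and y of loose_slug_2_mid in the frame of ballast_box between -0.11 and 0.11 m and z of loose_slug_3_mid in the frame of ballast_box between 0.013 and 0.026 m and x of loose_slug_3_mid in the frame of ballast_box between -0.055 and 0.055 m and y of loose_slug_3_mid in the frame of ballast_box between -0.11 and 0.11 m and z of front_slug_1_mid in the frame of ballast_box between 0.013 and 0.026 m and x of front_slug_1_mid in the frame of ballast_box between -0.055 and 0.055 m and y of front_slug_1_mid in the frame of ballast_box between -0.11 and 0.11 m and z of back_slug_1_mid in the frame of ballast_box between 0.013 and 0.026 m and x of back_slug_1_mid in the frame of ballast_box between -0.055 and 0.055 m and y of back_slug_1_mid in the frame of ballast_box between -0.11 and 0.11 m and z of front_slug_2_mid in the frame of ballast_box between 0.013 and 0.026 m and x of front_slug_2_mid in the frame of ballast_box between -0.055 and 0.055 m and y of front_slug_2_mid in the frame of ballast_box between -0.11 and 0.11 m and z of back_slug_2_mid in the frame of ballast_box between 0.013 and 0.026 m and x of back_slug_2_mid in the frame of ballast_box between -0.055 and 0.055 m and y of back_slug_2_mid in the frame of ballast_box between -0.11 and 0.11 m and z of front_slug_3_mid in the frame of ballast_box between 0.013 and 0.026 m and x of front_slug_3_mid in the frame of ballast_box between -0.055 and 0.055 m and y of front_slug_3_mid in the frame of ballast_box between -0.11 and 0.11 m and z of back_slug_3_mid in the frame of ballast_box between 0.013 and 0.026 m and x of back_slug_3_mid in the frame of ballast_box between -0.055 and 0.055 m and y of back_slug_3_mid in the frame of ballast_box between -0.11 and 0.11 m and angle between tamper_grip's own z axis and vertical below 0.1 rad and height (world z) of tamper_grip between 0.058 and 0.072 m and linear speed of tamper below 0.02 m/s); the robot touches nothing.
It fails at once if the grease pot or the steel dish is shoved aside by more than 5 cm (distance of any of grease_pot, dish from where it was at the start of the episode above 0.05 m).
Of loose_slug_1, loose_slug_2, loose_slug_3 only 2 to 3 are there at a start; the rules pass over those that are not, and their reading is None.
At some moment in a run one of tamper may be knocked a few centimetres aside while the robot is not near it.
It also fails if it takes over 210 s, if anything falls off the work surface, if the arm or the gripper's body presses on something with over 40 N, if the wrist force passes 120 N, or if a joint passes its speed limit or range.

### The arm

A 7-joint arm with a two-finger parallel gripper is mounted at the origin on a cart in front of the work surface, level with it; the furniture and walls round the work are solid. World frame = base frame: x ahead of the robot, y to its left, z up, the work surface at z = 0. Lengths are in m, angles in rad, forces in N, time in s.
With the tool pointing down it reaches from about 0.4 to 0.85 m from the base axis. Payload 10.4 kg.
Tool frame: the origin (TCP) lies between the finger pads; the fingertips stand 22 mm ahead of it and the grasp point (between the pads) lies 3 mm ahead of it (r.nose_length is the distance from the TCP to the fingertips, in m); z points along the fingers, y is the line along which they close (so a half turn about z gives the same grasp; the last joint's range is limited). The gripper opens to 87 mm and grips with 3 to 60 N. Pads are 19 mm wide; open, the fingers measure 117 mm over their backs; the gripper's body (75 mm by 190 mm) begins 51 mm behind the grasp point.
Start: joints at [-1.201, 0.332, -0.065, 1.46, 0.022, 1.35, -0.088], TCP at [0.239, 0.577, 0.245] pointing down, gripper open.
Joint ranges: [-2.6, 2.6], [-0.5, 2.12], [-1.47, 1.34], [0.16, 2.42], [-1.27, 4.41], [0.06, 2.06], [-2.6, 2.6]. Speed limits (rad/s): [2.22, 2.22, 2.79, 2.79, 3.14, 3.14, 3.14].

### API

Orientations are given as a unit quaternion [x, y, z, w].
In Python, from bench import readout, cams, r gives the robot as it stands. The module is installed in compiled form; this text tells all that it offers.
- The arm moves only by the tool step_arm, never from a script. Its argument "deltas" is a list that holds one entry, the list of rows, each a list of 7 numbers: the turn, a rotation vector about the tool's x, y, z in rad, then the shift along the tool's x, y, z in m, then the opening in per cent of the stroke, from 0 (shut) to 100 (fully open). A call has 1 to 20 rows; each row is the pose to reach, as a shift and turn from the pose commanded when the call began, along the tool's axes at that moment; what a row does not reach only later rows make up. A row lasts 1/8 s, in which the tool goes at most 62.5 mm and 10.7 degrees, less where a joint would pass 70% of its speed; a pose out of reach is approached as far as the arm can. A call with a gripper value outside its range is refused whole. The fingers move at their own pace and stop on an object; "squeeze" is the grip in N (left out, the last holds). Time passes only in rows, so rows that repeat a pose let the fingers close. It gives the time, the measured TCP pose, the force, the opening and the grip force at its end, in the units of the state.
- readout.read_state(): the state, without advancing time (a new reading comes with each control period).
- cams.camera(name): name is "scene" or "top" or "wrist"; returns a dict with "img" (384x512x3 uint8, red, green, blue), "fx", "fy", "cx", "cy" (pixels), "origin" and "rotation" of the camera in the world; the wrist camera has in their place "T_tool_cam" (4x4, takes a point from camera to tool coordinates, whose origin is the TCP and whose axes are the flange's). Camera axes: x right, y up, looking along -z (the intrinsics and any distortion apply to the point x, -y, -z); pixel columns grow to the right and rows downward; lengths in m; the calibration is good to about 2 mm. A picture is of the moment at which its call begins: read the wrist's pose just before it. There is no depth.
- r.close_job(): hands the job in; it is judged then, once.
The state is a dict: "time": time; "joint_positions": joint angles; "joint_vel": joint speeds; "joint_torque": joint torques, N m; "ee_pos": TCP position; "eef_rot": TCP orientation; "ft_force": force on the tool from outside, world axes, zero at the start; "torque": the same for the moment, N m; "width": finger opening in m; "grip_force": force on a finger pad.
Only numpy, scipy, OpenCV 4.12 (cv2) and the standard library are available. Lean on these libraries where they do the work, as an engineer would, in place of code of your own. Each camera call takes 0.05 s, during which the arm holds its last target. There are 200 camera calls.

## Working session

There is one attempt and no reset: what is moved stays moved. The work goes in short steps, Python scripts to look and compute and a tool call to move; the robot and the scene stay as the last step left them, time stands still between calls to the robot, and variables do not carry over. Pictures are saved under pics/ and viewed, at most 14 in all, crops included, and the job is handed in when it is done.

Besides the shell and the picture viewer there is one more tool, called after "Call:" in YAML: its name, and indented under it one key for each argument. step_arm: Moves the arm, as the interface text tells. Its arguments: {"type":"object","properties":{"deltas":{"type":"array"},"squeeze":{"type":"number"}},"required":["deltas"]}

```bash
mkdir -p pics; cat > h.py <<'E'
import numpy as np, cv2
from scipy.spatial.transform import Rotation as R
from bench import readout, cams, r
def snap(n,f):
    s=readout.read_state(); c=cams.camera(n); cv2.imwrite('pics/'+f,c['img'][:,:,::-1])
    if 'origin' in c: o,Rm=np.array(c['origin']),np.array(c['rotation']); Rm=Rm if Rm.shape==(3,3) else R.from_quat(Rm).as_matrix()
    else:
        T=np.array(c['T_tool_cam']); Rt=R.from_quat(s['eef_rot']).as_matrix()
        o=np.array(s['ee_pos'])+Rt@T[:3,3]; Rm=Rt@T[:3,:3]
    np.savez('pics/'+f+'.npz',o=o,R=Rm,K=[c['fx'],c['fy'],c['cx'],c['cy']],d=np.array(c.get('distortion',c.get('dist',[0.]*5)) ,float))
    return s,{k:v for k,v in c.items() if k!='img'}
def pt(f,u,v,z):
    a=np.load('pics/'+f+'.npz'); fx,fy,cx,cy=a['K']
    d=a['R']@np.array([(u-cx)/fx,-(v-cy)/fy,-1]); return np.round(a['o']+d*(z-a['o'][2])/d[2],4)
def px(f,P):
    a=np.load('pics/'+f+'.npz'); fx,fy,cx,cy=a['K']
    q=a['R'].T@(np.array(P)-a['o']); return np.round([cx+fx*q[0]/-q[2],cy-fy*q[1]/-q[2]],1)
E
python3 - <<'E'
from h import *
for n in ('top','scene','wrist'):
    s,c=snap(n,n+'0.png'); print(c)
print(s)
cv2.imwrite('pics/top0b.png',cv2.resize(cv2.imread('pics/top0.png'),(800,600),interpolation=cv2.INTER_CUBIC))
E
```

```text
{'fx': 375.17919430456715, 'fy': 375.17919430456715, 'cx': 256.91328979854137, 'cy': 191.7100219325465, 'origin': array([0.37601137, 0.0134261 , 0.9310386 ]), 'rotation': array([ 0.06287663, -0.06435679, -0.6975049 ,  0.71090903])}
{'fx': 390.3784734399151, 'fy': 390.3784734399151, 'cx': 255.463131143088, 'cy': 193.64081590689182, 'origin': array([ 0.11779934, -0.60173549,  0.58528848]), 'rotation': array([ 0.44059879, -0.1516309 , -0.26711803,  0.84352163])}
{'fx': 280.7467205129913, 'fy': 280.7467205129913, 'cx': 256.6449068572205, 'cy': 189.6199915313453, 'T_tool_cam': array([[ 9.50151406e-04,  9.69618019e-01,  2.44622146e-01,
         6.65293666e-02],
       [ 9.99998771e-01, -6.16196896e-04, -1.44171176e-03,
         8.33757550e-04],
       [-1.24717430e-03,  2.44623215e-01, -9.69617413e-01,
        -1.40520193e-01],
       [ 0.00000000e+00,  0.00000000e+00,  0.00000000e+00,
         1.00000000e+00]])}
{'time': 0.1, 'joint_positions': array([-1.20061398,  0.33280219, -0.0647409 ,  1.46086712,  0.02160394,
        1.34989216, -0.08852464]), 'joint_vel': array([ 0.00015452, -0.00274893,  0.00191937, -0.00275364, -0.00025885,
        0.00192348, -0.00195838]), 'joint_torque': array([ 8.32441838e-04, -6.24537492e+01,  2.42613000e-02, -3.90721965e+01,
       -6.14178297e-02,  3.65470466e-02,  7.83342671e-05]), 'ee_pos': array([0.23908294, 0.57711535, 0.24383296]), 'eef_rot': array([ 1.95114289e-01,  9.80780306e-01, -6.28514538e-04, -1.00409160e-04]), 'ft_force': array([0.44676846, 1.09802572, 0.27404806]), 'torque': array([-0.012774  , -0.00899214,  0.02119216]), 'grip_force': 0.0, 'width': 0.08742054218267066}
```

View pics/top0b.png

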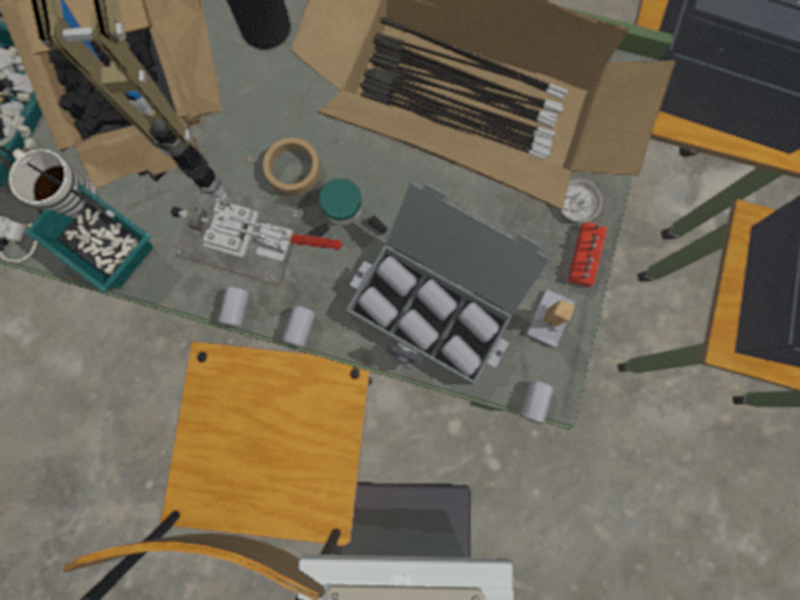

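View pics/scene0.png

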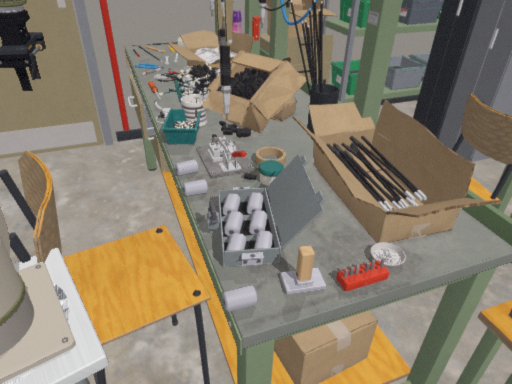

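The top view shows the box at about (430,310), with three loose slugs at (234,306), (297,326) and (537,401). The tamper is at (552,318), the grease pot at (340,200) and the dish at (580,200). Next, an enlarged crop.

```bash
python3 - <<'E'
import cv2
i=cv2.imread('pics/top0.png')
cv2.imwrite('pics/c1.png',cv2.resize(i[110:275,130:390],None,fx=3,fy=3,interpolation=cv2.INTER_CUBIC))
E
```

```text
(no output)
```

View pics/c1.png

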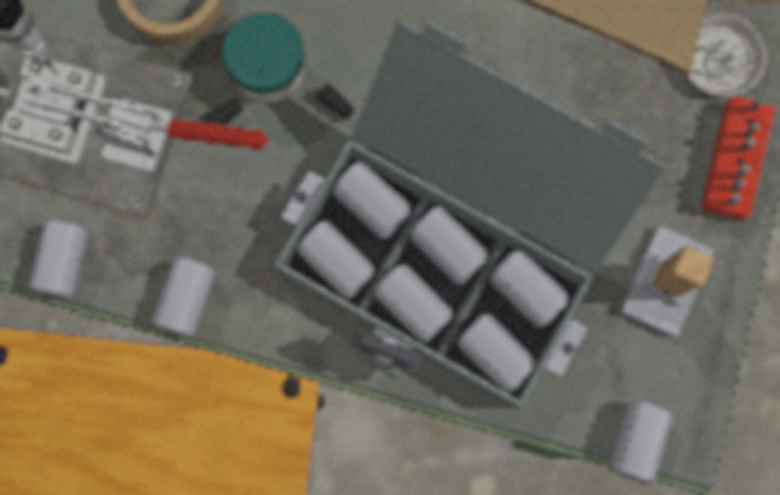

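The crop shows the rim corners at (350,147), (590,275), (520,403) and (280,265), and the loose slugs centred at (58,259), (184,297) and (640,441). The tamper shoe's corners are at (660,228), (715,247), (680,333) and (624,312), and the turnbutton is at about (387,347).

```bash
python3 - <<'E'
from h import *
f='top0.png'
def p(x,y,z): return pt(f,130+(x+.5)/3-.5,110+(y+.5)/3-.5,z)
c=[p(x,y,.043) for x,y in [(350,147),(590,275),(520,403),(280,265)]]
print(c,np.mean(c,0)); d=c[0]-c[1]+c[3]-c[2]; print('yaw y',np.degrees(np.arctan2(-d[0],d[1])))
d=c[0]-c[3]+c[1]-c[2]; print('yaw x',np.degrees(np.arctan2(d[1],d[0])),[np.linalg.norm(c[i]-c[i-1]) for i in range(4)])
for n,q in dict(A=[(61,221),(87,228),(32,290),(69,298)],B=[(190,257),(215,268),(156,325),(188,335)],C=[(635,403),(670,406),(612,470),(655,482)]).items():
    e=[p(x,y,.02) for x,y in q]; d=e[0]+e[1]-e[2]-e[3]; print(n,np.mean(e,0),np.degrees(np.arctan2(d[1],d[0])))
for x,y in [(58,259),(184,297),(640,441)]: print(p(x,y,.018))
c=[p(x,y,.012) for x,y in [(660,228),(715,247),(680,333),(624,312)]]; print('tam',c,np.mean(c,0))
print('griptop',p(690,263,.089),'tb',p(387,347,.05))
E
```

```text
[array([0.6194, 0.0405, 0.043 ]), array([ 0.5176, -0.1537,  0.043 ]), array([ 0.4151, -0.0974,  0.043 ]), array([0.5209, 0.0941, 0.043 ])] [ 0.51825  -0.029125  0.043   ]
yaw y -28.291010531231954
yaw x -28.66834626854811 [np.float64(0.11213924379984014), np.float64(0.21926440659623714), np.float64(0.11694417471597286), np.float64(0.21878274612043794)]
A [0.52615 0.2748  0.02   ] -14.661011130586662
B [0.497525 0.17085  0.02    ] -21.55379846012619
C [ 0.38865 -0.19845  0.02   ] -16.252429991009375
[0.5264 0.2789 0.018 ]
[0.497  0.1739 0.018 ]
[ 0.3879 -0.1965  0.018 ]
tam [array([ 0.5633, -0.2184,  0.012 ]), array([ 0.5481, -0.2638,  0.012 ]), array([ 0.4758, -0.2326,  0.012 ]), array([ 0.4923, -0.187 ,  0.012 ])] [ 0.519875 -0.22545   0.012   ]
griptop [ 0.5209 -0.2211  0.089 ] tb [0.4563 0.0075 0.05  ]
```

```bash
cat >> h.py <<'E'
def go(x,y,z,yaw,tilt=None):
    """row that brings the tool, pointing down, to TCP x,y,z with tool y at world yaw (deg)"""
    s=readout.read_state(); Rt=R.from_quat(s['eef_rot']); a=np.radians(yaw)
    Y=np.array([np.cos(a),np.sin(a),0]); Z=np.array([0,0,-1.]); G=R.from_matrix(np.c_[np.cross(Y,Z),Y,Z])
    row=np.r_[(Rt.inv()*G).as_rotvec(), Rt.inv().apply(np.array([x,y,z])-s['ee_pos'])]
    cy=Rt.apply([0,1,0]); print('t',round(s['time'],2),'yaw now',round(np.degrees(np.arctan2(cy[1],cy[0])),1),'row',np.round(row,4).tolist())
YB=np.radians(-28.4); BO=np.array([.5183,-.0291])
def box(x,y): return BO+np.array([np.cos(YB)*x-np.sin(YB)*y, np.sin(YB)*x+np.cos(YB)*y])
E
python3 - <<'E'
from h import *
go(.50,.22,.22,73)
E
```

```text
t 0.15 yaw now 67.5 row [-0.0011, -0.0, -0.0961, -0.3777, -0.2301, 0.0242]
```

Call:
step_arm:
  deltas:
    - [[0, 0, -0.096, -0.378, -0.23, 0.024, 100], [0, 0, -0.096, -0.378, -0.23, 0.024, 100], [0, 0, -0.096, -0.378, -0.23, 0.024, 100], [0, 0, -0.096, -0.378, -0.23, 0.024, 100], [0, 0, -0.096, -0.378, -0.23, 0.024, 100], [0, 0, -0.096, -0.378, -0.23, 0.024, 100], [0, 0, -0.096, -0.378, -0.23, 0.024, 100], [0, 0, -0.096, -0.378, -0.23, 0.024, 100], [0, 0, -0.096, -0.378, -0.23, 0.024, 100], [0, 0, -0.096, -0.378, -0.23, 0.024, 100]]
  squeeze: 30

```text
time: 1.4
ee_pos: [0.4995, 0.222, 0.2205]
eef_rot: [0.147, 0.989, 0.0, -0.0]
ft_force: [0.4, 0.6, 0.2]
width: 0.0865
grip_force: 0.0
```

```bash
python3 - <<'E'
from h import *
s,c=snap('wrist','w1.png'); print(s['ee_pos'],s['ft_force'])
cv2.imwrite('pics/w1b.png',cv2.resize(cv2.imread('pics/w1.png'),(800,600),interpolation=cv2.INTER_CUBIC))
E
```

```text
[0.49946648 0.22199913 0.22047354] [0.3945148  0.57077549 0.19145024]
```

View pics/w1b.png

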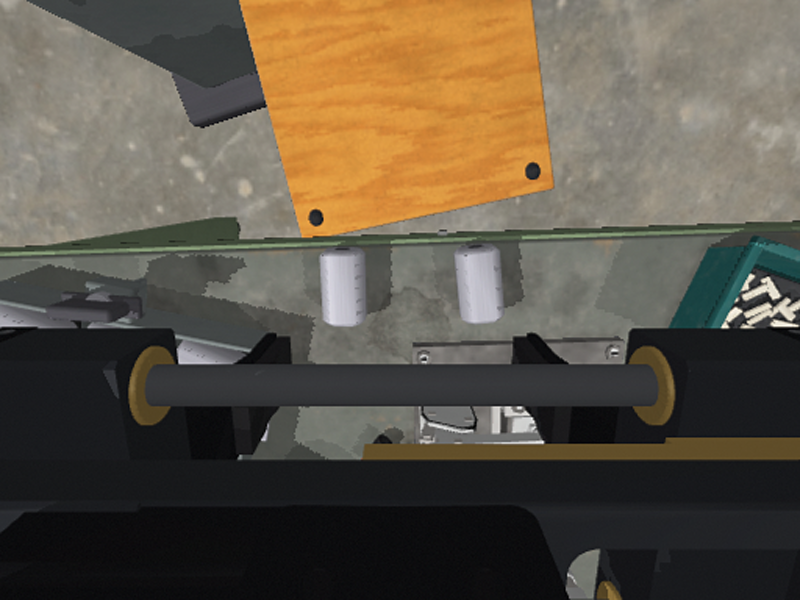

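Wrist view: B is the left slug, bounded by (321..364, 247..327). A is the right one, with edges from (456,255) to (462,318) and from (497,250) to (502,316).

```bash
python3 - <<'E'
from h import *
f='w1.png'
def p(x,y,z): return pt(f,(x+.5)/1.5625-.5,(y+.5)/1.5625-.5,z)
for n,q in dict(B=[(321,258),(364,256),(323,318),(364,318)],A=[(456,256),(497,252),(463,315),(503,313)]).items():
    e=[p(x,y,.02) for x,y in q]; d=e[2]+e[3]-e[0]-e[1]; print(n,e,np.mean(e,0),np.degrees(np.arctan2(d[1],d[0])))
for n,q in dict(B=[(343,247),(343,327)],A=[(475,243),(482,323)]).items():
    print(n,[p(*q[0],.016),p(*q[1],.016)])
E
```

```text
B [array([0.4705, 0.1665, 0.02  ]), array([0.4787, 0.1992, 0.02  ]), array([0.5173, 0.1517, 0.02  ]), array([0.527 , 0.1835, 0.02  ])] [0.498375 0.175225 0.02    ] -17.78182699851433
A [array([0.4996, 0.2682, 0.02  ]), array([0.5058, 0.2997, 0.02  ]), array([0.5478, 0.2611, 0.02  ]), array([0.5555, 0.2926, 0.02  ])] [0.527175 0.2804   0.02    ] -8.252966596522542
B [array([0.4676, 0.1851, 0.016 ]), array([0.5304, 0.1639, 0.016 ])]
A [array([0.4947, 0.2855, 0.016 ]), array([0.5603, 0.2746, 0.016 ])]
```

```bash
python3 - <<'E'
from h import *
go(.4987,.1748,.1,72);go(.4987,.1748,.035,72)
E
```

```text
t 1.45 yaw now 73.2 row [0.0004, -0.0004, 0.0201, -0.0129, -0.0454, 0.1205]
t 1.45 yaw now 73.2 row [0.0004, -0.0004, 0.0201, -0.013, -0.0454, 0.1855]
```

Call:
step_arm:
  deltas:
    - [[0, 0, 0.02, -0.013, -0.0455, 0.06, 100], [0, 0, 0.02, -0.013, -0.0455, 0.12, 100], [0, 0, 0.02, -0.013, -0.0455, 0.15, 100], [0, 0, 0.02, -0.013, -0.0455, 0.175, 100], [0, 0, 0.02, -0.013, -0.0455, 0.1855, 100], [0, 0, 0.02, -0.013, -0.0455, 0.1855, 100], [0, 0, 0.02, -0.013, -0.0455, 0.1855, 0], [0, 0, 0.02, -0.013, -0.0455, 0.1855, 0], [0, 0, 0.02, -0.013, -0.0455, 0.1855, 0], [0, 0, 0.02, -0.013, -0.0455, 0.1855, 0], [0, 0, 0.02, -0.013, -0.0455, 0.1855, 0], [0, 0, 0.02, -0.013, -0.0455, 0.1855, 0], [0, 0, 0.02, -0.013, -0.0455, 0.17, 0], [0, 0, 0.02, -0.013, -0.0455, 0.14, 0], [0, 0, 0.02, -0.013, -0.0455, 0.1, 0], [0, 0, 0.02, -0.013, -0.0455, 0.08, 0], [0, 0, 0.02, -0.013, -0.0455, 0.08, 0]]
  squeeze: 40

```text
time: 3.58
ee_pos: [0.5003, 0.1732, 0.1424]
eef_rot: [0.158, 0.987, 0.001, 0.001]
ft_force: [-0.2, -0.7, -5.3]
width: 0.0333
grip_force: 40.0
```

```bash
python3 - <<'E'
from h import *
for y in (0.073,0,-.073): print(y,box(0,y))
for y in (0.073,):
  b=box(0,y)
  for z in (.15,.09,.067): go(*b,z,151.6)
E
```

```text
0.073 [0.55302057 0.03511435]
0 [ 0.5183 -0.0291]
-0.073 [ 0.48357943 -0.09331435]
t 3.58 yaw now 71.8 row [0.0005, 0.0034, -1.392, -0.0932, -0.1148, -0.0076]
t 3.58 yaw now 71.8 row [0.0005, 0.0034, -1.392, -0.093, -0.1149, 0.0524]
t 3.58 yaw now 71.8 row [0.0005, 0.0034, -1.392, -0.093, -0.115, 0.0754]
```

Call:
step_arm:
  deltas:
    - [[0, 0, -0.5, -0.03, -0.04, -0.03, 0], [0, 0, -1.0, -0.06, -0.08, -0.03, 0], [0, 0, -1.392, -0.092, -0.113, -0.02, 0], [0, 0, -1.392, -0.092, -0.113, -0.0076, 0], [0, 0, -1.392, -0.092, -0.113, -0.0076, 0], [0, 0, -1.392, -0.092, -0.113, -0.0076, 0], [0, 0, -1.392, -0.092, -0.113, -0.0076, 0], [0, 0, -1.392, -0.092, -0.113, -0.0076, 0], [0, 0, -1.392, -0.092, -0.113, -0.0076, 0], [0, 0, -1.392, -0.092, -0.113, -0.0076, 0], [0, 0, -1.392, -0.092, -0.113, -0.0076, 0]]

```text
time: 4.95
ee_pos: [0.5516, 0.0369, 0.1479]
eef_rot: [-0.512, 0.859, 0.0, -0.0]
ft_force: [-0.3, -0.6, -3.4]
width: 0.0337
grip_force: 40.0
```

```bash
python3 - <<'E'
from h import *
s,c=snap('wrist','w2.png'); print(s['ee_pos'],s['ft_force'])
cv2.imwrite('pics/w2b.png',cv2.resize(cv2.imread('pics/w2.png'),(800,600),interpolation=cv2.INTER_CUBIC))
E
```

```text
[0.5515793  0.0369468  0.14785783] [-0.27877652 -0.55620585 -3.43391435]
```

View pics/w2b.png

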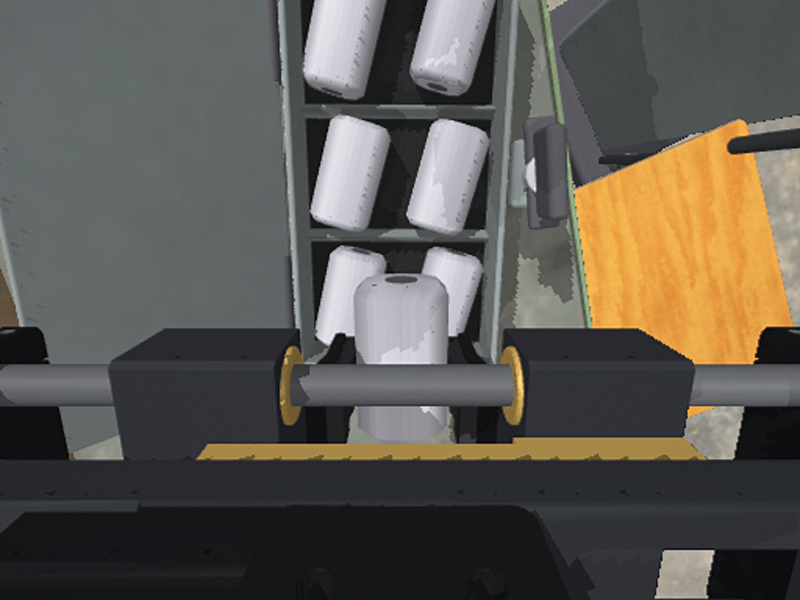

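Wrist view 2: the slugs in the box are yawed about 10° in their cells, and the held slug is at (400,355). The outer rim edges run from (278,0) to (293,330) on the left and from (519,0) to (500,330) on the right. The ribs are at v≈110 and 235.

```bash
cat >> h.py <<'E'
def p8(f,x,y,z): return pt(f,(x+.5)/1.5625-.5,(y+.5)/1.5625-.5,z)
def tobox(P): d=np.array(P[:2])-BO; return np.round([np.cos(YB)*d[0]+np.sin(YB)*d[1], -np.sin(YB)*d[0]+np.cos(YB)*d[1]],4)
E
python3 - <<'E'
from h import *
f='w2.png'
for n,q,z in [('hinge rim',[(278,0),(293,330)],.043),('near rim',[(519,0),(500,330)],.043),('rib23',[(309,234),(488,236)],.017),('rib12',[(305,111),(493,112)],.017),
 ('2L',[(333,118),(313,213),(389,130),(369,220)],.025),('2R',[(430,125),(409,212),(488,132),(465,222)],.025),('3',[(331,258),(318,338),(385,262),(424,258),(482,262),(470,330)],.025),
 ('1',[(315,0),(304,85),(384,0),(367,90),(428,0),(411,80),(495,0),(472,90)],.025),('tb',[(545,118),(545,228)],.055)]:
    print(n,[tobox(p8(f,x,y,z)).tolist() for x,y in q])
E
```

```text
hinge rim [[0.0583, -0.0802], [0.0613, 0.0908]]
near rim [[-0.0604, -0.0802], [-0.0605, 0.0909]]
rib23 [[0.0544, 0.0373], [-0.0559, 0.0386]]
rib12 [[0.053, -0.0333], [-0.0554, -0.0328]]
2L [[0.0359, -0.0283], [0.0497, 0.0241], [0.0045, -0.022], [0.0167, 0.0282]]
2R [[-0.0186, -0.0247], [-0.007, 0.0235], [-0.0515, -0.0209], [-0.0403, 0.0294]]
3 [[0.0401, 0.0509], [0.0504, 0.1022], [0.0075, 0.0534], [-0.0162, 0.0509], [-0.0515, 0.0534], [-0.0458, 0.0969]]
1 [[0.0431, -0.0867], [0.0513, -0.0454], [0.0067, -0.0868], [0.0165, -0.0429], [-0.0166, -0.0868], [-0.0078, -0.048], [-0.052, -0.0867], [-0.0416, -0.0429]]
tb [[-0.074, -0.0242], [-0.0783, 0.0301]]
```

```bash
python3 - <<'E'
from h import *
b=box(-.001,.076)
for z in (.1,.066): go(*b,z,143.6)
E
```

```text
t 5.0 yaw now 151.5 row [0.0003, -0.0002, 0.1388, -0.0021, -0.0011, 0.0479]
t 5.0 yaw now 151.5 row [0.0003, -0.0002, 0.1388, -0.0021, -0.0011, 0.0819]
```

Call:
step_arm:
  deltas:
    - [[0, 0, 0.14, -0.002, -0.001, 0.025, 0], [0, 0, 0.14, -0.002, -0.001, 0.048, 0], [0, 0, 0.14, -0.002, -0.001, 0.062, 0], [0, 0, 0.14, -0.002, -0.001, 0.074, 0], [0, 0, 0.14, -0.002, -0.001, 0.081, 0], [0, 0, 0.14, -0.002, -0.001, 0.081, 0], [0, 0, 0.14, -0.002, -0.001, 0.081, 0]]

```text
time: 5.88
ee_pos: [0.554, 0.0382, 0.0677]
eef_rot: [-0.451, 0.893, -0.0, 0.0]
ft_force: [-0.0, 0.2, -3.6]
width: 0.0334
grip_force: 40.0
```

Call:
step_arm:
  deltas:
    - [[0, 0, 0, 0, 0, 0.002, 0], [0, 0, 0, 0, 0, 0.003, 0], [0, 0, 0, 0, 0, 0.003, 0], [0, 0, 0, 0, 0, 0.003, 60], [0, 0, 0, 0, 0, 0.003, 60], [0, 0, 0, 0, 0, 0.003, 60], [0, 0, 0, 0, 0, -0.02, 60], [0, 0, 0, 0, 0, -0.06, 60], [0, 0, 0, 0, 0, -0.1, 60], [0, 0, 0, 0, 0, -0.1, 60]]

```text
time: 7.12
ee_pos: [0.5554, 0.0384, 0.1705]
eef_rot: [-0.451, 0.893, -0.001, 0.003]
ft_force: [0.5, 0.8, -0.4]
width: 0.0518
grip_force: 0.0
```

```bash
python3 - <<'E'
from h import *
s,c=snap('wrist','w3.png'); snap('top','t3.png')
i=cv2.resize(cv2.imread('pics/w3.png'),(400,300),interpolation=cv2.INTER_AREA)
j=cv2.resize(cv2.imread('pics/t3.png')[140:260,200:360],(400,300),interpolation=cv2.INTER_CUBIC)
cv2.imwrite('pics/m3.png',np.hstack([i,j]))
for z in (.17,.1,.035): go(.5275,.28,z,81)
E
```

```text
t 7.22 yaw now 143.6 row [0.0002, 0.0004, 1.0923, -0.1791, 0.1644, -0.0029]
t 7.22 yaw now 143.6 row [0.0002, 0.0004, 1.0923, -0.1791, 0.1645, 0.0671]
t 7.22 yaw now 143.6 row [0.0002, 0.0004, 1.0923, -0.1791, 0.1645, 0.1321]
```

View pics/m3.png

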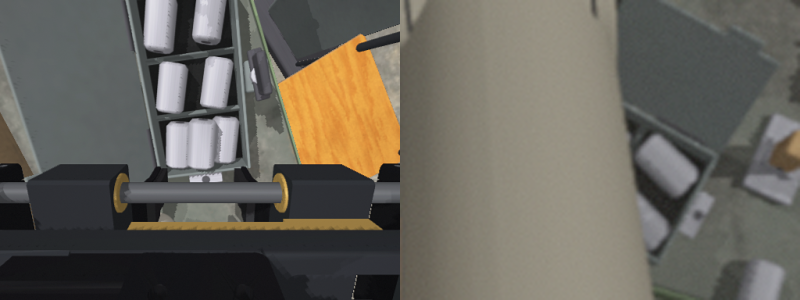

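The slug rides on the pair in cell 3, at (202,143) in the left half. Now slug A.

Call:
step_arm:
  deltas:
    - [[0, 0, 1.09, -0.179, 0.164, -0.003, 100], [0, 0, 1.09, -0.179, 0.164, -0.003, 100], [0, 0, 1.09, -0.179, 0.164, -0.003, 100], [0, 0, 1.09, -0.179, 0.164, -0.003, 100], [0, 0, 1.09, -0.179, 0.164, -0.003, 100], [0, 0, 1.09, -0.179, 0.164, 0.03, 100], [0, 0, 1.09, -0.179, 0.1645, 0.067, 100], [0, 0, 1.09, -0.179, 0.1645, 0.1, 100], [0, 0, 1.09, -0.179, 0.1645, 0.122, 100], [0, 0, 1.09, -0.179, 0.1645, 0.132, 100], [0, 0, 1.09, -0.179, 0.1645, 0.132, 100], [0, 0, 1.09, -0.179, 0.1645, 0.132, 100]]

```text
time: 8.72
ee_pos: [0.5279, 0.2802, 0.0359]
eef_rot: [0.077, 0.997, 0.0, 0.0]
ft_force: [-0.1, 0.9, 0.3]
width: 0.0868
grip_force: 0.0
```

Call:
step_arm:
  deltas:
    - [[0, 0, 0, 0, 0, 0, 0], [0, 0, 0, 0, 0, 0, 0], [0, 0, 0, 0, 0, 0, 0], [0, 0, 0, 0, 0, 0, 0], [0, 0, 0, 0, 0, 0, 0], [0, 0, 0, 0, 0, 0, 0], [0, 0, 0, 0, 0, -0.02, 0], [0, 0, 0, 0, 0, -0.06, 0], [0, 0, 0, 0, 0, -0.115, 0], [0, 0, 0, 0, 0, -0.115, 0]]

```text
time: 9.98
ee_pos: [0.5298, 0.2811, 0.1561]
eef_rot: [0.077, 0.997, 0.003, 0.003]
ft_force: [0.3, -0.1, -3.8]
width: 0.0334
grip_force: 40.0
```

```bash
python3 - <<'E'
from h import *
b=box(-.001,.0025)
for z in (.15,.066): go(*b,z,141.6)
E
```

```text
t 9.97 yaw now 81.1 row [0.0022, 0.009, -1.0557, -0.0364, -0.3056, 0.0044]
t 9.97 yaw now 81.1 row [0.0022, 0.009, -1.0557, -0.0359, -0.3061, 0.0884]
```

Call:
step_arm:
  deltas:
    - [[0, 0, -1.056, -0.036, -0.306, 0.004, 0], [0, 0, -1.056, -0.036, -0.306, 0.004, 0], [0, 0, -1.056, -0.036, -0.306, 0.004, 0], [0, 0, -1.056, -0.036, -0.306, 0.004, 0], [0, 0, -1.056, -0.036, -0.306, 0.004, 0], [0, 0, -1.056, -0.036, -0.306, 0.004, 0], [0, 0, -1.056, -0.036, -0.306, 0.004, 0], [0, 0, -1.056, -0.036, -0.306, 0.04, 0], [0, 0, -1.056, -0.036, -0.306, 0.04, 0], [0, 0, -1.056, -0.036, -0.306, 0.04, 0]]

```text
time: 11.22
ee_pos: [0.5162, -0.0271, 0.1109]
eef_rot: [-0.435, 0.9, 0.0, 0.0]
ft_force: [-0.2, -0.9, -3.3]
width: 0.0333
grip_force: 40.0
```

```bash
python3 - <<'E'
from h import *
b=box(-.001,.0025)
for z in (.066,.063): go(*b,z,141.6)
E
```

```text
t 11.22 yaw now 141.6 row [-0.0001, 0.0004, -0.0001, -0.002, -0.0015, 0.0449]
t 11.22 yaw now 141.6 row [-0.0001, 0.0004, -0.0001, -0.002, -0.0015, 0.0479]
```

Call:
step_arm:
  deltas:
    - [[0, 0, 0, -0.002, -0.0015, 0.02, 0], [0, 0, 0, -0.002, -0.0015, 0.035, 0], [0, 0, 0, -0.002, -0.0015, 0.043, 0], [0, 0, 0, -0.002, -0.0015, 0.047, 0], [0, 0, 0, -0.002, -0.0015, 0.047, 0], [0, 0, 0, -0.002, -0.0015, 0.047, 0], [0, 0, 0, -0.002, -0.0015, 0.047, 60], [0, 0, 0, -0.002, -0.0015, 0.047, 60], [0, 0, 0, -0.002, -0.0015, 0.047, 60], [0, 0, 0, -0.002, -0.0015, 0.02, 60], [0, 0, 0, -0.002, -0.0015, -0.02, 60], [0, 0, 0, -0.002, -0.0015, -0.08, 60], [0, 0, 0, -0.002, -0.0015, -0.08, 100]]

```text
time: 12.85
ee_pos: [0.5208, -0.0274, 0.1949]
eef_rot: [-0.435, 0.9, -0.001, 0.004]
ft_force: [0.8, -0.9, -0.7]
width: 0.0571
grip_force: 0.0
```

```bash
python3 - <<'E'
from h import *
go(.41,-.21,.2,74)
E
```

```text
t 12.85 yaw now 141.6 row [-0.0016, 0.0088, 1.1802, 0.2119, -0.0265, -0.0063]
```

Call:
step_arm:
  deltas:
    - [[0, 0, 1.18, 0.212, -0.0265, -0.006, 100], [0, 0, 1.18, 0.212, -0.0265, -0.006, 100], [0, 0, 1.18, 0.212, -0.0265, -0.006, 100], [0, 0, 1.18, 0.212, -0.0265, -0.006, 100], [0, 0, 1.18, 0.212, -0.0265, -0.006, 100], [0, 0, 1.18, 0.212, -0.0265, -0.006, 100], [0, 0, 1.18, 0.212, -0.0265, -0.006, 100], [0, 0, 1.18, 0.212, -0.0265, -0.006, 100], [0, 0, 1.18, 0.212, -0.0265, -0.006, 100], [0, 0, 1.18, 0.212, -0.0265, -0.006, 100]]

```text
time: 14.1
ee_pos: [0.4074, -0.21, 0.196]
eef_rot: [0.139, 0.99, 0.0, -0.0]
ft_force: [0.0, -0.5, -0.2]
width: 0.0873
grip_force: 0.0
```

```bash
python3 - <<'E'
from h import *
s,c=snap('wrist','w4.png'); print(s['ee_pos'],s['joint_positions'])
cv2.imwrite('pics/w4b.png',cv2.resize(cv2.imread('pics/w4.png'),(800,600),interpolation=cv2.INTER_CUBIC))
E
```

```text
[ 0.40742082 -0.21002706  0.19596786] [-0.07861998 -0.02223852  0.45407756  1.96828162  0.01044954  1.19350024
  1.66427511]
```

View pics/w4b.png

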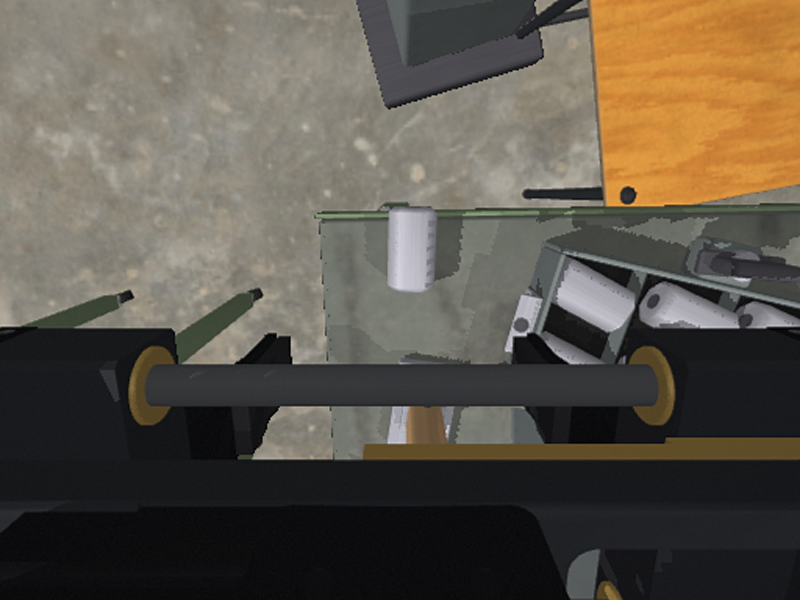

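Slug C lies at x 388..436, y 207..291, near the bench edge. The tamper is at about (424,420).

```bash
python3 - <<'E'
from h import *
f='w4.png'
q=[(389,215),(436,215),(388,283),(434,285)]
e=[p8(f,x,y,.02) for x,y in q]; d=e[2]+e[3]-e[0]-e[1]; print(np.mean(e,0),np.degrees(np.arctan2(d[1],d[0])))
a,b=p8(f,412,207,.016),p8(f,411,291,.016); print(a,b,(a+b)/2,np.linalg.norm(a-b))
m=(a+b)/2
for z in (.1,.035): go(m[0],m[1],z,74.5)
E
```

```text
[ 0.3894 -0.1957  0.02  ] -16.775711387180873
[ 0.3601 -0.1872  0.016 ] [ 0.4195 -0.2045  0.016 ] [ 0.3898  -0.19585  0.016  ] 0.06186800465507192
t 14.15 yaw now 74.1 row [0.0, -0.0001, -0.0076, 0.0209, 0.0088, 0.096]
t 14.15 yaw now 74.1 row [0.0, -0.0001, -0.0076, 0.0209, 0.0088, 0.161]
```

Call:
step_arm:
  deltas:
    - [[0, 0, 0, 0.02, 0.0085, 0.05, 100], [0, 0, 0, 0.02, 0.0085, 0.096, 100], [0, 0, 0, 0.02, 0.0085, 0.13, 100], [0, 0, 0, 0.02, 0.0085, 0.152, 100], [0, 0, 0, 0.02, 0.0085, 0.161, 100], [0, 0, 0, 0.02, 0.0085, 0.161, 100], [0, 0, 0, 0.02, 0.0085, 0.161, 0], [0, 0, 0, 0.02, 0.0085, 0.161, 0], [0, 0, 0, 0.02, 0.0085, 0.161, 0], [0, 0, 0, 0.02, 0.0085, 0.161, 0], [0, 0, 0, 0.02, 0.0085, 0.161, 0], [0, 0, 0, 0.02, 0.0085, 0.161, 0], [0, 0, 0, 0.02, 0.0085, 0.14, 0], [0, 0, 0, 0.02, 0.0085, 0.1, 0], [0, 0, 0, 0.02, 0.0085, 0.045, 0], [0, 0, 0, 0.02, 0.0085, 0.045, 0], [0, 0, 0, 0.02, 0.0085, 0.045, 0]]

```text
time: 16.27
ee_pos: [0.3899, -0.196, 0.1502]
eef_rot: [0.139, 0.99, 0.0, -0.001]
ft_force: [0.4, -0.7, -4.1]
width: 0.0339
grip_force: 40.0
```

```bash
python3 - <<'E'
from h import *
b=box(-.001,-.0725)
for z in (.15,.063): go(*b,z,141.6)
E
```

```text
t 16.27 yaw now 74.0 row [0.0011, -0.001, -1.1792, -0.0609, 0.1252, 0.0002]
t 16.27 yaw now 74.0 row [0.0011, -0.001, -1.1792, -0.061, 0.1252, 0.0872]
```

Call:
step_arm:
  deltas:
    - [[0, 0, -1.179, -0.061, 0.125, 0, 0], [0, 0, -1.179, -0.061, 0.125, 0, 0], [0, 0, -1.179, -0.061, 0.125, 0, 0], [0, 0, -1.179, -0.061, 0.125, 0, 0], [0, 0, -1.179, -0.061, 0.125, 0, 0], [0, 0, -1.179, -0.061, 0.125, 0, 0], [0, 0, -1.179, -0.061, 0.125, 0, 0], [0, 0, -1.179, -0.061, 0.125, 0.04, 0], [0, 0, -1.179, -0.061, 0.125, 0.04, 0], [0, 0, -1.179, -0.061, 0.125, 0.04, 0]]

```text
time: 17.52
ee_pos: [0.4833, -0.0933, 0.1111]
eef_rot: [-0.435, 0.901, 0.0, -0.001]
ft_force: [1.1, 0.3, -3.6]
width: 0.0333
grip_force: 40.0
```

```bash
python3 - <<'E'
from h import *
b=box(-.001,-.0725)
for z in (.15,.063): go(*b,z,141.6)
s,c=snap('wrist','w5.png')
cv2.imwrite('pics/w5b.png',cv2.resize(cv2.imread('pics/w5.png'),(800,600),interpolation=cv2.INTER_CUBIC))
E
```

```text
t 17.52 yaw now 141.5 row [0.0011, -0.0009, -0.001, -0.0004, 0.0009, -0.0389]
t 17.52 yaw now 141.5 row [0.0011, -0.0009, -0.001, -0.0005, 0.0008, 0.0481]
```

Call:
step_arm:
  deltas:
    - [[0, 0, 0, 0, 0.001, 0.02, 0], [0, 0, 0, 0, 0.001, 0.035, 0], [0, 0, 0, 0, 0.001, 0.043, 0], [0, 0, 0, 0, 0.001, 0.047, 0], [0, 0, 0, 0, 0.001, 0.047, 0], [0, 0, 0, 0, 0.001, 0.047, 0], [0, 0, 0, 0, 0.001, 0.047, 60], [0, 0, 0, 0, 0.001, 0.047, 60], [0, 0, 0, 0, 0.001, 0.047, 60], [0, 0, 0, 0, 0.001, 0.02, 60], [0, 0, 0, 0, 0.001, -0.02, 60], [0, 0, 0, 0, 0.001, -0.08, 60], [0, 0, 0, 0, 0.001, -0.1, 100], [0, 0, 0, 0, 0.001, -0.1, 100]]

```text
time: 19.32
ee_pos: [0.4838, -0.0924, 0.2127]
eef_rot: [-0.435, 0.9, -0.001, 0.002]
ft_force: [0.3, 0.2, -0.7]
width: 0.0649
grip_force: 0.0
```

```bash
python3 - <<'E'
from h import *
# place camera to view tamper: tool yaw 70, TCP short of tamper
go(.46,-.13,.25,70)
E
```

```text
t 19.32 yaw now 141.6 row [-0.001, 0.0036, 1.2493, 0.0441, -0.0048, -0.0374]
```

```bash
python3 - <<'E'
from h import *
go(.545,-.215,.26,70)
E
```

```text
t 19.32 yaw now 141.6 row [-0.001, 0.0036, 1.2493, 0.0579, -0.1243, -0.0471]
```

Call:
step_arm:
  deltas:
    - [[0, 0, 1.25, 0.058, -0.124, -0.047, 100], [0, 0, 1.25, 0.058, -0.124, -0.047, 100], [0, 0, 1.25, 0.058, -0.124, -0.047, 100], [0, 0, 1.25, 0.058, -0.124, -0.047, 100], [0, 0, 1.25, 0.058, -0.124, -0.047, 100], [0, 0, 1.25, 0.058, -0.124, -0.047, 100], [0, 0, 1.25, 0.058, -0.124, -0.047, 100], [0, 0, 1.25, 0.058, -0.124, -0.047, 100], [0, 0, 1.25, 0.058, -0.124, -0.047, 100], [0, 0, 1.25, 0.058, -0.124, -0.047, 100]]

```text
time: 20.58
ee_pos: [0.5439, -0.2148, 0.2578]
eef_rot: [0.173, 0.985, 0.0, -0.0]
ft_force: [-1.0, 0.6, 0.4]
width: 0.0873
grip_force: 0.0
```

```bash
python3 - <<'E'
from h import *
s,c=snap('wrist','w6.png'); print(s['ee_pos'])
cv2.imwrite('pics/w6b.png',cv2.resize(cv2.imread('pics/w6.png'),(800,600),interpolation=cv2.INTER_CUBIC))
E
```

```text
[ 0.54385436 -0.2148456   0.25776646]
```

View pics/w6b.png

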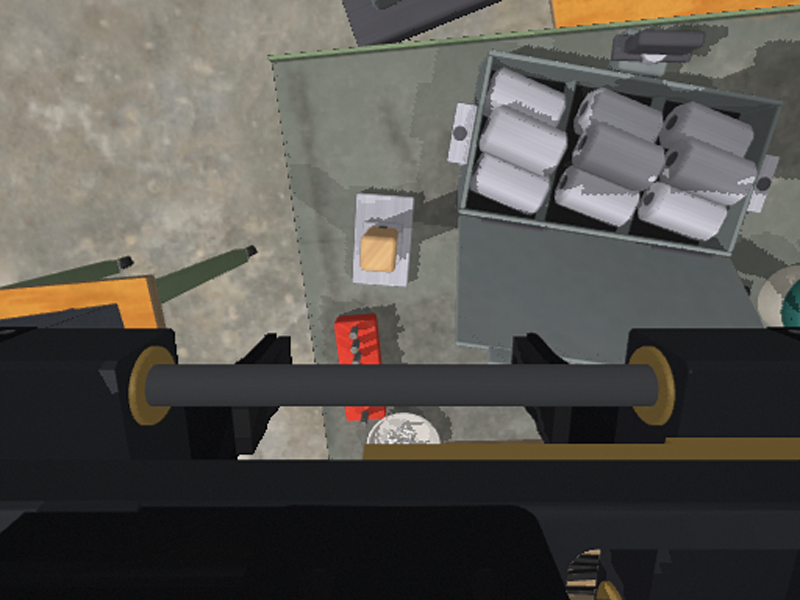

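All three slugs ride on their pairs. The tamper's shoe corners are at (358,193), (413,197), (408,287) and (353,283), and its grip top is centred near (378,255).

```bash
python3 - <<'E'
from h import *
f='w6.png'
e=[p8(f,x,y,.012) for x,y in [(358,193),(413,197),(408,287),(353,283)]]; m=np.mean(e,0)
d=e[3]+e[2]-e[0]-e[1]; print(m,'x ang',np.degrees(np.arctan2(d[1],d[0])),p8(f,379,255,.089))
for z in (.13,.061): go(m[0],m[1],z,90+np.degrees(np.arctan2(d[1],d[0])))
for n,q,z in [('c1',[(540,115),(525,160)],.055),('c2',[(625,155)],.06),('c3',[(710,170)],.06),('rim',[(490,51),(781,101),(730,255),(459,213)],.043),('tb',[(658,45)],.055)]:
    print(n,[tobox(p8(f,x,y,z)).tolist() for x,y in q])
E
```

```text
[ 0.520525 -0.2221    0.012   ] x ang -23.639719929012575 [ 0.5211 -0.2221  0.089 ]
t 20.62 yaw now 70.0 row [-0.0, -0.0002, 0.064, 0.0195, -0.0147, 0.1279]
t 20.62 yaw now 70.0 row [-0.0, -0.0002, 0.064, 0.0195, -0.0147, 0.1969]
c1 [[-0.0199, -0.0669], [0.0126, -0.071]]
c2 [[-0.0014, -0.0002]]
c3 [[-0.0004, 0.0651]]
rim [[-0.0595, -0.1097], [-0.0586, 0.1134], [0.0592, 0.1138], [0.0587, -0.1111]]
tb [[-0.0773, 0.0051]]
```

Call:
step_arm:
  deltas:
    - [[0, 0, 0.064, 0.0195, -0.0147, 0.06, 100], [0, 0, 0.064, 0.0195, -0.0147, 0.12, 100], [0, 0, 0.064, 0.0195, -0.0147, 0.15, 100], [0, 0, 0.064, 0.0195, -0.0147, 0.18, 100], [0, 0, 0.064, 0.0195, -0.0147, 0.195, 100], [0, 0, 0.064, 0.0195, -0.0147, 0.195, 100], [0, 0, 0.064, 0.0195, -0.0147, 0.195, 0], [0, 0, 0.064, 0.0195, -0.0147, 0.195, 0], [0, 0, 0.064, 0.0195, -0.0147, 0.195, 0], [0, 0, 0.064, 0.0195, -0.0147, 0.195, 0], [0, 0, 0.064, 0.0195, -0.0147, 0.195, 0], [0, 0, 0.064, 0.0195, -0.0147, 0.195, 0], [0, 0, 0.064, 0.0195, -0.0147, 0.195, 0]]
  squeeze: 55

```text
time: 22.25
ee_pos: [0.5204, -0.2213, 0.0638]
eef_rot: [0.204, 0.979, 0.0, -0.0]
ft_force: [-6.0, 2.5, 4.2]
width: 0.0255
grip_force: 55.0
```

Call:
step_arm:
  deltas:
    - [[0, 0, 0, 0, 0, -0.03, 0], [0, 0, 0, 0, 0, -0.07, 0], [0, 0, 0, 0, 0, -0.09, 0], [0, 0, 0, 0, 0, -0.09, 0], [0, 0, 0, 0, 0, -0.09, 0]]

```text
time: 22.88
ee_pos: [0.52, -0.2216, 0.1519]
eef_rot: [0.205, 0.979, 0.0, -0.001]
ft_force: [0.4, 0.2, -3.6]
width: 0.0256
grip_force: 55.0
```

```bash
sed -i 's/^YB=.*/YB=np.radians(-28.4); BO=np.array([.5183,-.0291])+.0015*np.array([.476,.88])/' h.py; python3 - <<'E'
from h import *
for c,y in ((1,-.075),(2,0),(3,.075)):
    b=box(0,y); print(c,b); go(*b,.15,61.6)
E
```

```text
1 [ 0.48334218 -0.09375364]
t 22.88 yaw now 66.3 row [-0.0001, -0.0017, 0.0822, 0.0849, 0.1024, 0.002]
2 [ 0.519014 -0.02778 ]
t 22.88 yaw now 66.3 row [-0.0001, -0.0017, 0.0822, 0.0788, 0.1771, 0.002]
3 [0.55468582 0.03819364]
t 22.88 yaw now 66.3 row [-0.0001, -0.0017, 0.0822, 0.0726, 0.2518, 0.002]
```

Call:
step_arm:
  deltas:
    - [[0, 0, 0.082, 0.04, 0.05, -0.01, 0], [0, 0, 0.082, 0.085, 0.1025, -0.01, 0], [0, 0, 0.082, 0.085, 0.1025, -0.01, 0], [0, 0, 0.082, 0.085, 0.1025, 0.0, 0], [0, 0, 0.082, 0.085, 0.1025, 0.015, 0], [0, 0, 0.082, 0.085, 0.1025, 0.025, 0], [0, 0, 0.082, 0.085, 0.1025, 0.03, 0], [0, 0, 0.082, 0.085, 0.1025, 0.032, 0]]

```text
time: 23.88
ee_pos: [0.484, -0.0944, 0.1208]
eef_rot: [0.246, 0.969, -0.0, -0.0]
ft_force: [-1.5, -1.0, -1.0]
width: 0.0258
grip_force: 55.0
```

Call:
step_arm:
  deltas:
    - [[0, 0, 0, 0, 0, 0.002, 0], [0, 0, 0, 0, 0, 0.004, 0], [0, 0, 0, 0, 0, 0.006, 0], [0, 0, 0, 0, 0, 0.008, 0]]

```text
time: 24.38
ee_pos: [0.4837, -0.0938, 0.1128]
eef_rot: [0.245, 0.969, 0.0, -0.0]
ft_force: [0.3, 0.4, -4.2]
width: 0.0256
grip_force: 55.0
```

Call:
step_arm:
  deltas:
    - [[0, 0, 0, 0, 0, 0.003, 0], [0, 0, 0, 0, 0, 0.005, 0], [0, 0, 0, 0, 0, 0.007, 0], [0, 0, 0, 0, 0, 0.008, 0]]

```text
time: 24.88
ee_pos: [0.4839, -0.094, 0.105]
eef_rot: [0.245, 0.969, 0.0, -0.0]
ft_force: [0.6, 0.2, -3.4]
width: 0.0256
grip_force: 55.0
```

```bash
python3 - <<'E'
from h import *
snap('wrist','w7.png'); snap('scene','s7.png')
i=cv2.resize(cv2.imread('pics/w7.png'),(400,300),interpolation=cv2.INTER_AREA)
j=cv2.resize(cv2.imread('pics/s7.png')[170:290,190:350],(400,300),interpolation=cv2.INTER_CUBIC)
cv2.imwrite('pics/m7.png',np.hstack([i,j]))
E
```

```text
(no output)
```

View pics/m7.png

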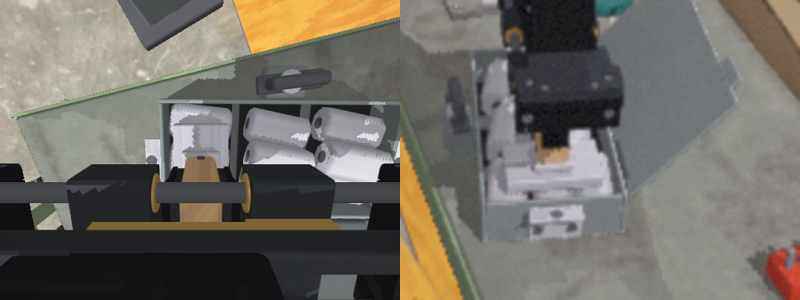

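The slugs in cell 1 have straightened, so the middle one went in with little force. I'll keep pressing until it makes contact.

Call:
step_arm:
  deltas:
    - [[0, 0, 0, 0, 0, 0.002, 0], [0, 0, 0, 0, 0, 0.004, 0], [0, 0, 0, 0, 0, 0.005, 0], [0, 0, 0, 0, 0, 0.005, 0]]

```text
time: 25.48
ee_pos: [0.4842, -0.094, 0.1007]
eef_rot: [0.245, 0.969, 0.0, 0.0]
ft_force: [-2.3, 0.6, 4.9]
width: 0.0258
grip_force: 55.0
```

Call:
step_arm:
  deltas:
    - [[0, 0, 0, 0, 0, 0.002, 0], [0, 0, 0, 0, 0, 0.002, 0], [0, 0, 0, 0, 0, 0.002, 0]]

```text
time: 25.85
ee_pos: [0.4847, -0.0941, 0.1006]
eef_rot: [0.245, 0.969, 0.001, 0.001]
ft_force: [-11.4, 2.3, 27.7]
width: 0.0255
grip_force: 55.0
```

Call:
step_arm:
  deltas:
    - [[0, 0, 0, 0, 0, -0.03, 0], [0, 0, 0, 0, 0, -0.06, 0], [0, 0, 0, 0, 0, -0.06, 0], [0, 0, 0, 0, 0, -0.06, 0]]

```text
time: 26.35
ee_pos: [0.4834, -0.0938, 0.1569]
eef_rot: [0.245, 0.969, -0.0, -0.001]
ft_force: [-0.4, 0.4, -4.3]
width: 0.0257
grip_force: 55.0
```

```bash
python3 - <<'E'
from h import *
go(*box(0,0),.13,61.6); go(*box(0,.075),.13,61.6)
E
```

```text
t 26.35 yaw now 61.6 row [-0.0005, -0.0012, -0.0, 0.0, 0.0751, 0.0268]
t 26.35 yaw now 61.6 row [-0.0005, -0.0012, -0.0, 0.0, 0.1501, 0.0268]
```

Call:
step_arm:
  deltas:
    - [[0, 0, 0, 0, 0.04, 0, 0], [0, 0, 0, 0, 0.075, 0, 0], [0, 0, 0, 0, 0.075, 0.01, 0], [0, 0, 0, 0, 0.075, 0.025, 0], [0, 0, 0, 0, 0.075, 0.032, 0], [0, 0, 0, 0, 0.075, 0.036, 0], [0, 0, 0, 0, 0.075, 0.039, 0], [0, 0, 0, 0, 0.075, 0.042, 0], [0, 0, 0, 0, 0.075, 0.045, 0]]

```text
time: 27.48
ee_pos: [0.5196, -0.0279, 0.113]
eef_rot: [0.245, 0.969, 0.0, 0.0]
ft_force: [-0.3, 0.5, -4.2]
width: 0.0259
grip_force: 55.0
```

Call:
step_arm:
  deltas:
    - [[0, 0, 0, 0, 0, 0.002, 0], [0, 0, 0, 0, 0, 0.004, 0], [0, 0, 0, 0, 0, 0.006, 0], [0, 0, 0, 0, 0, 0.008, 0]]

```text
time: 27.98
ee_pos: [0.5196, -0.028, 0.105]
eef_rot: [0.245, 0.969, 0.0, -0.0]
ft_force: [0.0, 0.7, -3.4]
width: 0.0256
grip_force: 55.0
```

Call:
step_arm:
  deltas:
    - [[0, 0, 0, 0, 0, 0.002, 0], [0, 0, 0, 0, 0, 0.003, 0], [0, 0, 0, 0, 0, 0.004, 0], [0, 0, 0, 0, 0, 0.004, 0]]

```text
time: 28.48
ee_pos: [0.5196, -0.028, 0.1011]
eef_rot: [0.245, 0.969, 0.0, -0.0]
ft_force: [-0.4, -0.5, -3.4]
width: 0.0257
grip_force: 55.0
```

Call:
step_arm:
  deltas:
    - [[0, 0, 0, 0, 0, 0.001, 0], [0, 0, 0, 0, 0, 0.0025, 0], [0, 0, 0, 0, 0, 0.0025, 0], [0, 0, 0, 0, 0, 0.0025, 0]]

```text
time: 28.98
ee_pos: [0.5203, -0.028, 0.1007]
eef_rot: [0.245, 0.969, 0.0, 0.001]
ft_force: [-7.3, -0.0, 18.6]
width: 0.0257
grip_force: 55.0
```

Call:
step_arm:
  deltas:
    - [[0, 0, 0, 0, 0, -0.03, 0], [0, 0, 0, 0, 0, -0.06, 0], [0, 0, 0, 0, 0, -0.06, 0], [0, 0, 0, 0, 0.04, -0.06, 0], [0, 0, 0, 0, 0.075, -0.06, 0], [0, 0, 0, 0, 0.075, -0.06, 0], [0, 0, 0, 0, 0.075, -0.06, 0]]

```text
time: 29.85
ee_pos: [0.5546, 0.0373, 0.1573]
eef_rot: [0.245, 0.969, -0.001, -0.001]
ft_force: [0.6, -0.3, -3.8]
width: 0.026
grip_force: 55.0
```

```bash
python3 - <<'E'
from h import *
go(*box(0,.075),.101,61.6)
snap('wrist','w8.png')
cv2.imwrite('pics/w8b.png',cv2.resize(cv2.imread('pics/w8.png'),(800,600),interpolation=cv2.INTER_CUBIC))
E
```

```text
t 29.85 yaw now 61.6 row [-0.0016, -0.0013, -0.0003, 0.0003, 0.0009, 0.0563]
```

View pics/w8b.png

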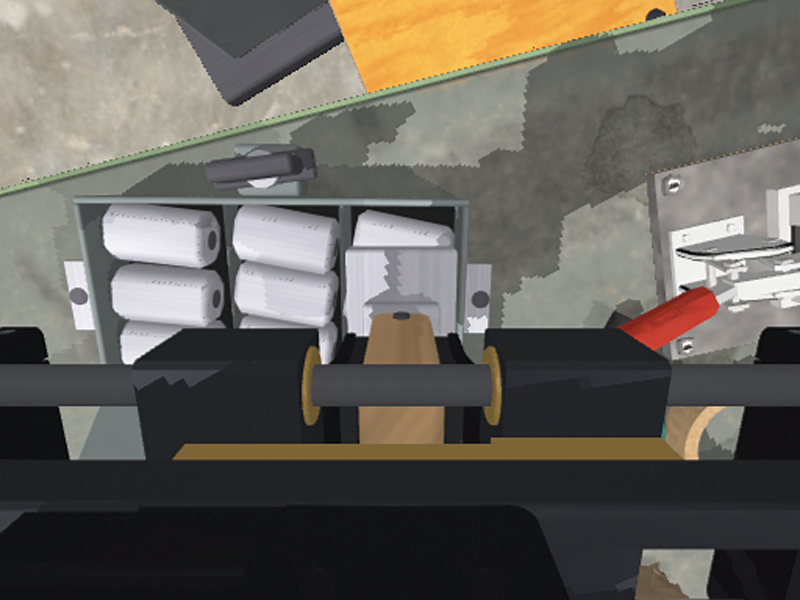

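Cells 1 and 2 lie level. Now cell 3.

Call:
step_arm:
  deltas:
    - [[0, 0, 0, 0, 0, 0.015, 0], [0, 0, 0, 0, 0, 0.03, 0], [0, 0, 0, 0, 0, 0.036, 0], [0, 0, 0, 0, 0, 0.039, 0], [0, 0, 0, 0, 0, 0.042, 0], [0, 0, 0, 0, 0, 0.045, 0], [0, 0, 0, 0, 0, 0.048, 0], [0, 0, 0, 0, 0, 0.051, 0], [0, 0, 0, 0, 0, 0.054, 0], [0, 0, 0, 0, 0, 0.056, 0]]

```text
time: 31.15
ee_pos: [0.5553, 0.038, 0.1024]
eef_rot: [0.245, 0.969, -0.0, -0.0]
ft_force: [-0.5, -0.4, -4.4]
width: 0.0257
grip_force: 55.0
```

Call:
step_arm:
  deltas:
    - [[0, 0, 0, 0, 0, 0.0015, 0], [0, 0, 0, 0, 0, 0.0025, 0], [0, 0, 0, 0, 0, 0.0025, 0], [0, 0, 0, 0, 0, 0.0025, 0], [0, 0, 0, 0, 0, 0.0025, 0]]

```text
time: 31.78
ee_pos: [0.5556, 0.038, 0.1007]
eef_rot: [0.245, 0.969, 0.0, 0.0]
ft_force: [-3.1, 0.3, 5.3]
width: 0.0255
grip_force: 55.0
```

Call:
step_arm:
  deltas:
    - [[0, 0, 0, 0, 0, 0.0015, 0], [0, 0, 0, 0, 0, 0.0015, 0], [0, 0, 0, 0, 0, 0.0015, 0], [0, 0, 0, 0, 0, 0.0015, 0]]

```text
time: 32.28
ee_pos: [0.5559, 0.038, 0.1007]
eef_rot: [0.245, 0.969, 0.0, 0.001]
ft_force: [-8.7, -1.0, 21.0]
width: 0.0256
grip_force: 55.0
```

Call:
step_arm:
  deltas:
    - [[0, 0, 0, 0, 0, -0.03, 0], [0, 0, 0, 0, 0, -0.08, 0], [0, 0, 0, 0, 0, -0.1, 0], [0, 0, 0, 0, 0, -0.1, 0], [0, 0, 0, 0, 0, -0.1, 0]]

```text
time: 32.9
ee_pos: [0.5546, 0.0379, 0.197]
eef_rot: [0.245, 0.969, -0.0, -0.001]
ft_force: [0.1, -0.3, -4.6]
width: 0.0258
grip_force: 55.0
```

```bash
python3 - <<'E'
from h import *
snap('wrist','w9.png')
cv2.imwrite('pics/w9b.png',cv2.resize(cv2.imread('pics/w9.png')[100:384],(600,333),interpolation=cv2.INTER_AREA))
go(.52,-.222,.2,66.4);go(.52,-.222,.064,66.4)
E
```

```text
t 32.95 yaw now 61.6 row [-0.0015, -0.0021, -0.0838, -0.0933, -0.245, -0.003]
t 32.95 yaw now 61.6 row [-0.0015, -0.0021, -0.0838, -0.0935, -0.2448, 0.133]
```

View pics/w9b.png

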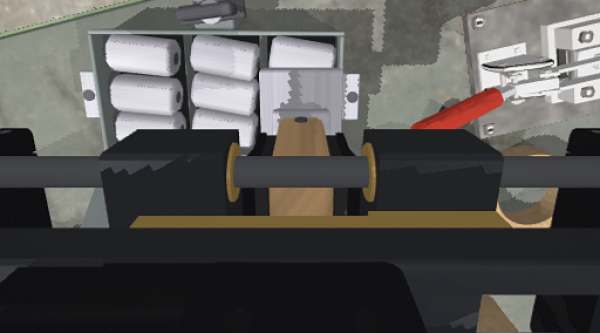

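All cells look level. I'll return the tamper to its old place.

Call:
step_arm:
  deltas:
    - [[0, 0, -0.083, -0.0935, -0.245, -0.003, 0], [0, 0, -0.083, -0.0935, -0.245, -0.003, 0], [0, 0, -0.083, -0.0935, -0.245, -0.003, 0], [0, 0, -0.083, -0.0935, -0.245, -0.003, 0], [0, 0, -0.083, -0.0935, -0.245, -0.003, 0], [0, 0, -0.083, -0.0935, -0.245, -0.003, 0], [0, 0, -0.083, -0.0935, -0.245, 0.04, 0], [0, 0, -0.083, -0.0935, -0.245, 0.08, 0], [0, 0, -0.083, -0.0935, -0.245, 0.11, 0], [0, 0, -0.083, -0.0935, -0.245, 0.122, 0], [0, 0, -0.083, -0.0935, -0.245, 0.126, 0], [0, 0, -0.083, -0.0935, -0.245, 0.126, 0]]

```text
time: 34.45
ee_pos: [0.5217, -0.2217, 0.0734]
eef_rot: [0.205, 0.979, 0.0, 0.001]
ft_force: [-0.5, -0.7, -4.0]
width: 0.0256
grip_force: 55.0
```

Call:
step_arm:
  deltas:
    - [[0, 0, 0, 0, 0, 0.003, 0], [0, 0, 0, 0, 0, 0.0055, 0], [0, 0, 0, 0, 0, 0.0055, 0], [0, 0, 0, 0, 0, 0.0055, 0]]

```text
time: 34.95
ee_pos: [0.5211, -0.2221, 0.0672]
eef_rot: [0.205, 0.979, 0.0, 0.0]
ft_force: [0.3, -0.4, -4.7]
width: 0.0256
grip_force: 55.0
```

Call:
step_arm:
  deltas:
    - [[0, 0, 0, 0, 0, 0.002, 0], [0, 0, 0, 0, 0, 0.0035, 0], [0, 0, 0, 0, 0, 0.0035, 0], [0, 0, 0, 0, 0, 0.0035, 0]]

```text
time: 35.45
ee_pos: [0.5212, -0.2219, 0.0645]
eef_rot: [0.205, 0.979, 0.0, 0.0]
ft_force: [-6.5, 2.4, 7.4]
width: 0.0255
grip_force: 55.0
```

Call:
step_arm:
  deltas:
    - [[0, 0, 0, 0, 0, -0.0005, 0], [0, 0, 0, 0, 0, -0.0005, 45], [0, 0, 0, 0, 0, -0.0005, 70], [0, 0, 0, 0, 0, -0.0005, 90], [0, 0, 0, 0, 0, -0.0005, 90], [0, 0, 0, 0, 0, -0.02, 90], [0, 0, 0, 0, 0, -0.07, 90], [0, 0, 0, 0, 0, -0.13, 90], [0, 0, 0, 0, 0, -0.17, 90], [0, 0, 0, 0, 0, -0.17, 90], [0, 0, 0, 0, 0, -0.17, 90]]

```text
time: 36.83
ee_pos: [0.5209, -0.2219, 0.2331]
eef_rot: [0.205, 0.979, 0.0, -0.0]
ft_force: [-0.3, 0.1, -0.8]
width: 0.0784
grip_force: 0.0
```

```bash
python3 - <<'E'
from h import *
snap('wrist','w10.png'); snap('scene','s10.png')
i=cv2.resize(cv2.imread('pics/w10.png')[:300],(480,281),interpolation=cv2.INTER_AREA)
j=cv2.resize(cv2.imread('pics/s10.png')[170:310,190:350],(320,281),interpolation=cv2.INTER_CUBIC)
cv2.imwrite('pics/m10.png',np.hstack([i,j])); print(readout.read_state()['joint_positions'])
E
```

```text
[-0.00512879  0.21130776  0.37904223  1.65726522 -0.08064336  1.29053198
  1.54678962]
```

View pics/m10.png

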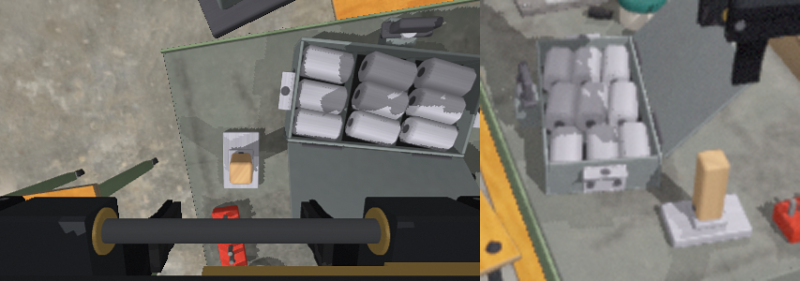

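The slugs are all down and the tamper stands upright. I'll check the clearance behind the lid before pushing it.

```bash
python3 - <<'E'
from h import *
for n,q in [('flapR',(565,205)),('flapL',(325,108)),('mid',(445,157)),('lidcorner R',(545,268)),('lidcorner L',(410,188)),('pot',(340,200))]:
    print(n,[(z,tobox(p8('top0.png',*q,z)).tolist()) for z in (.05,.136,.2,.25)])
j=cv2.resize(cv2.imread('pics/s10.png')[90:290,220:490],(800,593),interpolation=cv2.INTER_CUBIC); cv2.imwrite('pics/s10c.png',j)
b=box(.165,0)
for z in (.25,.147): go(*b,z,61.6)
E
```

```text
flapR [(0.05, [0.255, -0.1049]), (0.136, [0.2159, -0.0978]), (0.2, [0.1868, -0.0925]), (0.25, [0.164, -0.0883])]
flapL [(0.05, [0.2102, 0.3084]), (0.136, [0.1755, 0.2752]), (0.2, [0.1496, 0.2505]), (0.25, [0.1295, 0.2312])]
mid [(0.05, [0.2322, 0.0982]), (0.136, [0.1953, 0.0856]), (0.2, [0.1679, 0.0761]), (0.25, [0.1464, 0.0687])]
lidcorner R [(0.05, [0.1485, -0.1237]), (0.136, [0.1198, -0.1148]), (0.2, [0.0985, -0.1081]), (0.25, [0.0817, -0.1028])]
lidcorner L [(0.05, [0.159, 0.1213]), (0.136, [0.1293, 0.1064]), (0.2, [0.1072, 0.0952]), (0.25, [0.0899, 0.0866])]
pot [(0.05, [0.0873, 0.2076]), (0.136, [0.0645, 0.1842]), (0.2, [0.0477, 0.1668]), (0.25, [0.0345, 0.1532])]
t 36.92 yaw now 66.4 row [-0.0004, -0.002, 0.0829, -0.0852, 0.1634, -0.018]
t 36.92 yaw now 66.4 row [-0.0004, -0.002, 0.0829, -0.0854, 0.1634, 0.085]
```

View pics/s10c.png

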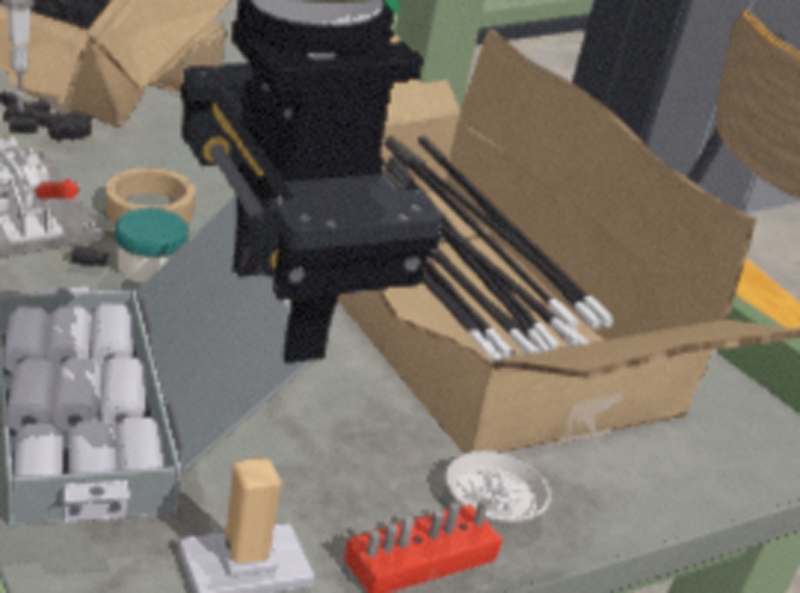

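```bash
python3 - <<'E'
from h import *
for q in ((565,205),(445,157)):
  for z in (0,.05,.1,.15,.2):
    P=p8('top0.png',*q,z); print(q,z,((px('s10.png',P)-[220,90])*2.963).round())
for z in (.125,.137): print(((px('s10.png',[*box(.135,-.113),.136])-[220,90])*2.963).round())
E
```

```text
(565, 205) 0 [468. 486.]
(565, 205) 0.05 [449. 433.]
(565, 205) 0.1 [429. 376.]
(565, 205) 0.15 [408. 315.]
(565, 205) 0.2 [385. 249.]
(445, 157) 0 [349. 321.]
(445, 157) 0.05 [336. 280.]
(445, 157) 0.1 [321. 235.]
(445, 157) 0.15 [305. 187.]
(445, 157) 0.2 [289. 134.]
[303. 353.]
[303. 353.]
```

The cardboard starts at box x ≈ 0.24, so there is room behind the lid.

Call:
step_arm:
  deltas:
    - [[0, 0, 0.083, -0.085, 0.163, -0.018, 0], [0, 0, 0.083, -0.085, 0.163, -0.018, 0], [0, 0, 0.083, -0.085, 0.163, -0.018, 0], [0, 0, 0.083, -0.085, 0.163, -0.018, 0], [0, 0, 0.083, -0.085, 0.163, -0.018, 0], [0, 0, 0.083, -0.085, 0.163, -0.018, 0], [0, 0, 0.083, -0.085, 0.163, 0.03, 0], [0, 0, 0.083, -0.085, 0.163, 0.06, 0], [0, 0, 0.083, -0.085, 0.163, 0.09, 0], [0, 0, 0.083, -0.085, 0.163, 0.09, 0], [0, 0, 0.083, -0.085, 0.163, 0.09, 0]]
  squeeze: 10

```text
time: 38.3
ee_pos: [0.6646, -0.1075, 0.1453]
eef_rot: [0.246, 0.969, 0.0, 0.001]
ft_force: [-0.4, 0.2, 0.6]
width: 0.0007
grip_force: 0.0
```

```bash
python3 - <<'E'
from h import *
go(*box(.165,0),.147,61.6); s=readout.read_state(); print(s['ee_pos'],s['ft_force'],s['width'],tobox(s['ee_pos']))
E
```

```text
t 38.3 yaw now 61.5 row [0.0007, 0.0016, -0.001, 0.001, 0.0009, -0.0017]
[ 0.66460654 -0.10749815  0.14526579] [-0.41653718  0.1740963   0.55180437] 0.000712869453124863 [ 0.166  -0.0009]
```

Call:
step_arm:
  deltas:
    - [[0, 0, 0, 0.012, 0, 0, 0], [0, 0, 0, 0.024, 0, 0, 0], [0, 0, 0, 0.036, 0, 0, 0], [0, 0, 0, 0.048, 0, 0, 0], [0, 0, 0, 0.06, 0, 0, 0], [0, 0, 0, 0.073, 0, 0, 0], [0, 0, 0, 0.086, 0, 0, 0], [0, 0, 0, 0.086, 0, 0, 0]]

```text
time: 39.3
ee_pos: [0.5874, -0.0649, 0.1436]
eef_rot: [0.245, 0.97, 0.0, -0.001]
ft_force: [1.1, -0.3, -0.8]
width: 0.0001
grip_force: 0.0
```

```bash
cat >> h.py <<'E'
def lidpx(f,th,rho=.1,y=-.1):
    P=[*box(.06-rho*np.cos(th),y),.043+rho*np.sin(th)]; return px(f,P)
def lidcmp(f):
    a=cv2.imread('pics/s10.png').astype(float); b=cv2.imread('pics/'+f).astype(float)
    for th in (2.25,1.9,1.57,1.2,.8,.4,0.):
        u,v=lidpx('s10.png',th).astype(int); print(th,(u,v),a[v-1:v+2,u-1:u+2].mean((0,1)).round(),b[v-1:v+2,u-1:u+2].mean((0,1)).round())
E
python3 - <<'E'
from h import *
snap('scene','s11.png'); lidcmp('s11.png')
E
```

```text
2.25 (np.int64(313), np.int64(211)) [123. 121. 119.] [137. 143. 144.]
1.9 (np.int64(299), np.int64(205)) [122. 119. 116.] [129. 134. 135.]
1.57 (np.int64(283), np.int64(204)) [118. 116. 114.] [91. 89. 87.]
1.2 (np.int64(264), np.int64(208)) [134. 127. 129.] [93. 89. 89.]
0.8 (np.int64(247), np.int64(218)) [155. 147. 150.] [162. 153. 157.]
0.4 (np.int64(235), np.int64(232)) [134. 126. 129.] [171. 162. 165.]
0.0 (np.int64(232), np.int64(247)) [205. 196. 199.] [183. 175. 177.]
```

The lid has come upright, so I'll continue along the arc.

Call:
step_arm:
  deltas:
    - [[0, 0, 0, 0.017, 0, 0.001, 0], [0, 0, 0, 0.034, 0, 0.002, 0], [0, 0, 0, 0.047, 0, 0.007, 0], [0, 0, 0, 0.06, 0, 0.014, 0], [0, 0, 0, 0.07, 0, 0.024, 0], [0, 0, 0, 0.079, 0, 0.036, 0], [0, 0, 0, 0.085, 0, 0.046, 0], [0, 0, 0, 0.089, 0, 0.055, 0], [0, 0, 0, 0.092, 0, 0.064, 0], [0, 0, 0, 0.092, 0, 0.07, 0], [0, 0, 0, 0.092, 0, 0.073, 0], [0, 0, 0, 0.092, 0, 0.073, 0]]

```text
time: 40.85
ee_pos: [0.5076, -0.0222, 0.0704]
eef_rot: [0.245, 0.969, -0.0, -0.0]
ft_force: [0.1, 0.3, 0.1]
width: 0.0003
grip_force: 0.0
```

Call:
step_arm:
  deltas:
    - [[0, 0, 0, 0, 0, 0.002, 0], [0, 0, 0, 0, 0, 0.003, 0], [0, 0, 0, 0, 0, 0.003, 0], [0, 0, 0, 0, 0, 0.003, 0]]

```text
time: 41.35
ee_pos: [0.508, -0.0223, 0.0697]
eef_rot: [0.246, 0.969, 0.0, 0.0]
ft_force: [-12.2, 0.4, 27.8]
width: 0.0004
grip_force: 13.9
```

The lid is down: the fingertips stop on it at 0.0477 with 28 N. Next I'll lift and look at the turnbutton.

Call:
step_arm:
  deltas:
    - [[0, 0, 0, 0, 0, -0.03, 0], [0, 0, 0, 0.01, 0, -0.08, 30], [0, 0, 0, 0.02, 0, -0.13, 60], [0, 0, 0, 0.02, 0, -0.13, 60], [0, 0, 0, 0.02, 0, -0.13, 60]]

```text
time: 41.98
ee_pos: [0.49, -0.0127, 0.1972]
eef_rot: [0.245, 0.969, 0.0, -0.0]
ft_force: [-0.2, 0.4, -1.1]
width: 0.0323
grip_force: 0.0
```

```bash
python3 - <<'E'
from h import *
s,c=snap('wrist','w12.png'); snap('scene','s12.png'); print(s['ee_pos'],px('w12.png',[*box(-.077,0),.077]))
i=cv2.resize(cv2.imread('pics/w12.png')[0:240,106:426],(533,400),interpolation=cv2.INTER_CUBIC)
j=cv2.resize(cv2.imread('pics/s12.png')[170:300,190:277],(267,400),interpolation=cv2.INTER_CUBIC)
cv2.imwrite('pics/m12.png',np.hstack([i,j]))
E
```

```text
[ 0.4899856  -0.0126769   0.19718753] [255.9 143.9]
```

View pics/m12.png

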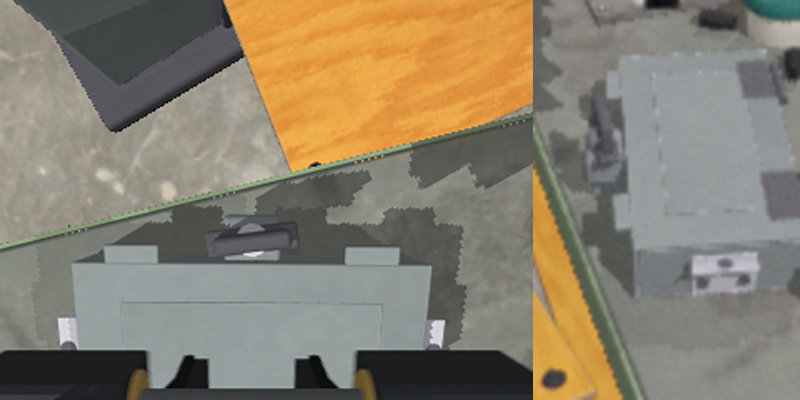

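The lid is shut. The fin runs from (210,245) to (297,235) in the left crop and is turned about +0.13 rad. The axis is near (252,240), matching the expected point.

```bash
python3 - <<'E'
from h import *
b=box(-.077,.001)
for z in (.15,.08): go(*b,z,-21)
E
```

```text
t 42.08 yaw now 61.6 row [-0.0023, -0.0005, 1.4413, 0.0439, 0.0019, 0.0464]
t 42.08 yaw now 61.6 row [-0.0023, -0.0005, 1.4413, 0.0437, 0.0019, 0.1164]
```

Call:
step_arm:
  deltas:
    - [[0, 0, 1.441, 0.044, 0.002, 0.02, 60], [0, 0, 1.441, 0.044, 0.002, 0.02, 60], [0, 0, 1.441, 0.044, 0.002, 0.02, 60], [0, 0, 1.441, 0.044, 0.002, 0.02, 60], [0, 0, 1.441, 0.044, 0.002, 0.02, 60], [0, 0, 1.441, 0.044, 0.002, 0.02, 60], [0, 0, 1.441, 0.044, 0.002, 0.02, 60], [0, 0, 1.441, 0.044, 0.002, 0.02, 60], [0, 0, 1.441, 0.044, 0.002, 0.046, 60], [0, 0, 1.441, 0.044, 0.002, 0.046, 60]]

```text
time: 43.32
ee_pos: [0.4507, 0.0097, 0.1493]
eef_rot: [0.824, 0.567, -0.002, -0.001]
ft_force: [-0.2, -0.5, -0.6]
width: 0.0522
grip_force: 0.0
```

```bash
python3 - <<'E'
from h import *
b=box(-.077,.001)
go(*b,.08,-21); print(readout.read_state()['joint_positions'].round(2))
E
```

```text
t 43.33 yaw now -21.0 row [-0.0043, 0.0028, 0.0005, 0.0005, 0.0013, 0.0693]
[-0.35  0.03  0.23  2.03 -0.01  1.09 -0.48]
```

Call:
step_arm:
  deltas:
    - [[0, 0, 0, 0, 0.001, 0.025, 60], [0, 0, 0, 0, 0.001, 0.05, 60], [0, 0, 0, 0, 0.001, 0.064, 60], [0, 0, 0, 0, 0.001, 0.069, 60], [0, 0, 0, 0, 0.001, 0.069, 60], [0, 0, 0, 0, 0.001, 0.069, 0], [0, 0, 0, 0, 0.001, 0.069, 0], [0, 0, 0, 0, 0.001, 0.069, 0], [0, 0, 0, 0, 0.001, 0.069, 0], [0, 0, 0, 0, 0.001, 0.069, 0]]
  squeeze: 12

```text
time: 44.58
ee_pos: [0.4535, 0.0097, 0.0827]
eef_rot: [0.824, 0.567, 0.0, 0.0]
ft_force: [11.4, -2.2, -2.0]
width: 0.0103
grip_force: 6.8
```

Call:
step_arm:
  deltas:
    - [[0, 0, 0, 0, 0.003, 0, 0], [0, 0, 0, 0, 0.003, 0, 0], [0, 0, 0, 0, 0.003, 0, 0]]

```text
time: 44.95
ee_pos: [0.4541, 0.0095, 0.0826]
eef_rot: [0.824, 0.567, -0.002, -0.002]
ft_force: [-12.5, 3.7, 13.5]
width: 0.0098
grip_force: 12.0
```

Call:
step_arm:
  deltas:
    - [[0, 0, 0, 0, -0.0015, -0.001, 0], [0, 0, -0.15, 0, -0.0015, -0.001, 0], [0, 0, -0.3, 0, -0.0015, -0.001, 0], [0, 0, -0.45, 0, -0.0015, -0.001, 0], [0, 0, -0.6, 0, -0.0015, -0.001, 0], [0, 0, -0.6, 0, -0.0015, -0.001, 0]]

```text
time: 45.7
ee_pos: [0.4529, 0.0096, 0.0827]
eef_rot: [0.619, 0.786, -0.001, -0.002]
ft_force: [-5.9, 2.3, -1.7]
width: 0.0099
grip_force: 12.0
```

Call:
step_arm:
  deltas:
    - [[0, 0, -0.15, 0, 0, 0, 0], [0, 0, -0.3, 0, 0, 0, 0], [0, 0, -0.45, 0, 0, 0, 0], [0, 0, -0.6, 0, 0, 0, 0], [0, 0, -0.75, 0, 0, 0, 0], [0, 0, -0.84, 0, 0, 0, 0], [0, 0, -0.84, 0, 0, 0, 0]]

```text
time: 46.58
ee_pos: [0.4518, 0.0088, 0.0827]
eef_rot: [0.245, 0.969, -0.001, -0.003]
ft_force: [-12.6, 0.2, 5.8]
width: 0.01
grip_force: 12.0
```

```bash
python3 - <<'E'
from h import *
go(*box(-.077,0),.08,61.6); print(readout.read_state()['torque'])
E
```

```text
t 46.58 yaw now 61.6 row [-0.0036, -0.0056, -0.0003, 0.0005, -0.0002, 0.0027]
[-0.13762167  2.68912359 -0.08308283]
```

Call:
step_arm:
  deltas:
    - [[0, 0, 0, 0, 0, 0, 40], [0, 0, 0, 0, 0, 0, 60], [0, 0, 0, 0, 0, 0, 60], [0, 0, 0, 0, 0, -0.02, 60], [0, 0, 0, 0, 0, -0.06, 60], [0, 0, 0, -0.02, 0, -0.115, 60], [0, 0, 0, -0.038, 0, -0.115, 60], [0, 0, 0, -0.038, 0, -0.115, 60], [0, 0, 0, -0.038, 0, -0.115, 60]]

```text
time: 47.7
ee_pos: [0.4871, -0.0087, 0.1973]
eef_rot: [0.246, 0.969, -0.0, -0.001]
ft_force: [0.5, -0.1, 0.5]
width: 0.0523
grip_force: 0.0
```

```bash
python3 - <<'E'
from h import *
s,c=snap('wrist','w13.png'); snap('scene','s13.png'); snap('top','t13.png')
g=cv2.imread('pics/w13.png',0); g0=cv2.imread('pics/w12.png',0)
u,v=px('w13.png',[*box(-.075,0),.077]).astype(int); print(u,v,s['ee_pos'])
for n,im in(('before',g0),('after',g)):
    w=(im[v-45:v+45,u-45:u+45]<75).astype(np.uint8); k,l,st,ce=cv2.connectedComponentsWithStats(w)
    for i in range(1,k):
        if st[i,4]>150:
            print(n,st[i],cv2.minAreaRect(np.argwhere(l==i)[:,::-1].astype(np.float32)))
# tamper & lid checks
a=cv2.imread('pics/s10.png').astype(int);b=cv2.imread('pics/s13.png').astype(int)
t=np.abs(a-b).sum(2); print('tamper diff',[t[y0:y0+20,x0:x0+25].mean().round(1) for y0,x0 in ((245,295),(265,290))])
g=cv2.imread('pics/w13.png',0)[v-40:v+40:4,u-40:u+40:4]; print(g)
E
```

```text
253 151 [ 0.48710194 -0.0086693   0.19728086]
before [ 21  25  57  23 369] ((49.4878044128418, 37.89024353027344), (21.97587776184082, 55.54706573486328), 83.6598129272461)
after [ 42  15  48  54 477] ((62.584373474121094, 37.87107849121094), (51.432437896728516, 40.81081008911133), 71.07535552978516)
after [  0  19  31  28 336] ((12.38461685180664, 28.576923370361328), (23.02005958557129, 32.72731018066406), 56.3099365234375)
after [  0  48  33   8 180] ((16.0, 51.5), (32.0, 7.0), 0.0)
tamper diff [np.float64(16.8), np.float64(19.4)]
[[142 144 141 140 150 156 148 154 160 167 177 183 186 151 153 160  62  79
   76  81]
 [139 147 147 149 175 145 140 149 150 150 152 141 179  99 111  87  87  87
   86  84]
 [146 148 153 150 141 136 141 128 145  98 112 136 136  91  88  88  89  89
   89  85]
 [153 139 138 126 141  96  99 117 118  84  85  70  65  86  89  88  90  93
   91  89]
 [186  92  70 120 121 120 118 121 120  85  55  55  63  90  88  90  93  91
   92  90]
 [ 74  74  74  74  73  74  71 120 121  85  94  90  63  91  75  75  76  74
   77  78]
 [ 71  73  72  76  73  74  72 103 103  85  93  90
[... 441 characters left out ...]
  69  68
   73  77]
 [ 72  73  73  73  73  72  72 129 129  86  95  88  62  93  93  73  75  74
   74  75]
 [135 134 133 133 130 129 126 126 114  86  95  88  62  93 118 115 115 113
  113 111]
 [151 149 149 149 149 151 151 151 135  86  95  89  61 100 148 147 146 148
  148 148]
 [150 149 149 152 153 153 152 154 133  95  96  90  89 144 150 148 147 148
  149 148]
 [148 150 152 153 153 151 153 152 151 105  85  82  80 146 151 149 147 147
  147 146]
 [152 152 152 151 152 152 150 151 150 150 149 147 147 147 147 147 147 147
  144 144]
 [151 150 150 150 149 150 149 151 149 149 149 147 147 146 147 147 147 148
  147 146]
 [147 146 146 147 147 146 148 148 146 147 148 149 145 147 146 146 145 144
  146 146]]
```

```bash
python3 - <<'E'
from h import *
a=cv2.imread('pics/s10.png');b=cv2.imread('pics/s13.png')
u,v=px('s10.png',[.521,-.222,.045]).astype(int); print(u,v)
m=cv2.matchTemplate(b[v-60:v+60,u-60:u+60],a[v-28:v+22,u-22:u+22],cv2.TM_CCOEFF_NORMED); print(cv2.minMaxLoc(m),'expect',(38,32))
E
```

```text
304 265
(-0.5371768474578857, 0.9741443395614624, (2, 16), (38, 32)) expect (38, 32)
```

The tamper is unmoved and upright, the lid is shut and the bar lies across it, so I'm handing in.

```bash
python3 -c "
from h import *
print(r.close_job())"
```

```text
the job is handed in; nothing more can be done
None
```

I handed the job in at about 48 s of the 210 s allowed; no verdict came back. By my checks, the three loose slugs are pressed level with the rest, the lid is shut with the turnbutton at about 1.57 rad across its edge, and the tamper stands upright at its old place on the bench.

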